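# Lock the sample cell's slotted plug

### The job

Two sample cells stand on the bench, each shut by a slotted quarter-turn plug, but only one is locked: on the other, the slot still stands far off the line engraved on the cell. Take the flat driver from its wooden stand, seat its blade in the slot of the unlocked plug and, with the blade kept in the slot, turn the plug clockwise (seen from above) until the slot is in line with the engraved line. Put the driver back upright in its stand and leave the locked plug as it is.

Things in the scene. Friction and masses are not known exactly. Their poses are not given: they have to be found in the camera images.
- driver_handle (a point): Centre of the grey block handle of the loose flat driver (146 mm long, 160 g), which stands in the stand, blade down. z points up along the driver, x along the blade's width. Handle 34 mm (x) by 26 mm (y), 74 mm tall, centre 108 mm above the blade's tip: grasp from above across y. A 44 mm round collar under it (underside 42 mm below this point) rests on the stand; below that a neck tapers.
- driver_tip (a point): Middle of the driver's blade tip, its lowest point; same axes as the handle. The flat steel blade is 24 mm wide (x), 4 mm thick (y) and 22 mm tall, on a 10 mm shaft; the neck above tapers from 16 mm across (48 mm above the tip) to 29 mm under the collar (66 mm above the tip). A half turn of the blade makes no difference.
- stand_mouth (a point): Driver stand: fixed wooden block 84 x 84 x 72 mm with one upright round through hole, 32 mm across. This point is the centre of the hole's mouth, on the block's top (z up). The driver hangs in it by its collar, at any yaw, its handle centre 42 mm above this point.
- open_cell_slot (a point): Middle of the slot's floor of the unlocked plug, on the plug's upright axis, 47 mm above the bench; x along the slot (turns with the plug), z up. The plug is a round steel head 44 mm across on a fixed aluminium cell 84 x 66 x 45 mm with brass ports. Its slot runs right across, 8 mm wide, 10 mm deep, the mouth flared to 16 mm over the top 4 mm.
- open_cell_plug (a joint): Turn of the unlocked plug in rad, growing clockwise seen from above: 0 to 0.25 at the start, 1.2 with the slot along the line engraved on the cell on both sides of the plug, stop at 1.4. It turns stiffly (about 0.12 N m), stays where it is left and does not rise or sink. The blade has about 0.17 rad of play either way in the slot.
- done_cell_slot (a point): The same point of the locked plug, on an equal cell; its slot is already in line with the engraved line. Leave it alone.
- done_cell_plug (a joint): Turn of the locked plug in rad, same meaning; 1.2 at the start.
Things that resemble listed ones, but are neither listed nor needed, are in the scene too. Of the things that look like the part that bears driver_handle, the larger one is meant.

How it is judged:
By the outcome, as a careful person would: the job done as asked, in the order asked, and still so for the second after the job is handed in, with the robot touching nothing.
It also fails if it takes over 45 s, if anything falls off the work surface, if the arm or the gripper's body presses on something with over 40 N, if the wrist force passes 120 N, or if a joint passes its speed limit or range.

### The arm

A 7-joint arm with a two-finger parallel gripper is mounted at the origin on the work surface; the furniture and walls round the work are solid. World frame = base frame: x ahead of the robot, y to its left, z up, the work surface at z = 0. Lengths are in m, angles in rad, forces in N, time in s.
With the tool pointing down it reaches from about 0.35 to 0.775 m from the base axis. Payload 3.1 kg.
Tool frame: the origin (TCP) lies between the finger pads; the fingertips stand 17 mm ahead of it and the grasp point (between the pads) lies 2 mm behind it; x points along the fingers, y is the direction in which the jaws open and shut, and the axes are right-handed (so a half turn about x gives the same grasp; the last joint's range is limited). The gripper opens to 85 mm and grips with 20 to 120 N. Pads are 22 mm wide; open, the fingers measure 114 mm over their backs; the gripper's body (76 mm by 85 mm) begins 54 mm behind the grasp point. The pads swing forward as they close: fully open they stand 13 mm farther back than shut.
Start: joints at [-1.142, 0.311, 0.014, 1.512, -0.004, 1.319, -0.027], TCP at [0.249, 0.49, 0.248] pointing down, gripper open.
Joint ranges: [-2.7, 2.7], [-0.3, 1.91], [-1.27, 1.3], [0.12, 2.57], [-1.44, 4.58], [0.2, 2.03], [-3.05, 3.05]. Speed limits (rad/s): [2.79, 2.79, 3.14, 3.14, 3.14, 3.14, 3.14].

### API

Orientations are given as a unit quaternion [x, y, z, w].
In Python, from workcell import * gives the robot as it stands.
- The arm moves only by the tool drive_tool, never from a script. Its argument "rows" is a list of rows, each a list of 6 numbers: the shift along the tool's x, y, z in units of 50 mm (1.0 is 50 mm), then the turn, a rotation vector about the tool's x, y, z in units of 0.1 rad (1.0 is 0.1 rad). In form: [[dx, dy, dz, wx, wy, wz], ...]. A call has 1 to 20 rows; each row shifts and turns the pose as measured when the row begins, along the tool's axes as they then stand; what a row does not reach is not made up. A row lasts 1/10 s, in which the tool goes at most 50 mm and 8.59 degrees, less where a joint would pass 70% of its speed; a pose out of reach is approached as far as the arm can. A call with a number of a shift or a turn outside -1 to 1 is refused whole. A call with a gripper value outside its range is refused whole. "claw" is the finger opening in mm, from 0 to 85.4, set as the call begins (left out, the last holds). The fingers move at their own pace and stop on an object; the grip force is fixed at half the most. Time passes only in rows, so rows that do not move let the fingers close. It gives the time, the measured TCP pose, the force and the opening at its end, in the units of the state.
- read_state(): the state, without advancing time (a new reading comes with each control period).
- get_image(name): name is "side" or "top" or "wrist"; returns the picture (480x640x3 uint8, blue, green, red); there is no depth.
- get_calibration(name): a dict with "fx", "fy", "cx", "cy" (pixels), "xyz" and "rotation" of the camera in the world; the wrist camera has in their place "T_tool_cam" (4x4, takes a point from camera to tool coordinates, whose origin is the TCP and whose axes are the tool frame's). Camera axes: x right, y up, looking along -z (the intrinsics and any distortion apply to the point x, -y, -z); pixel columns grow to the right and rows downward; lengths in m; the calibration is good to about 2 mm. The wrist camera is an equidistant fisheye: a pixel r from the principal point sees the ray r / f radians off the axis. A picture is of the moment at which its call begins: read the wrist's pose just before it. get_calibration takes no time and is no camera call.
- close_job(): hands the job in, once; it reports no verdict.
Trained networks look in the newest picture that a camera, given by its name, has taken for a name from the list of things; names that differ only in an ending like _2 or _b are one class to them, and where a whole thing is asked for, a point or a joint stands for the part that bears it (a point fixed in the world has none). Each returns a list of dicts, best first, with "p" (0 to 1); they miss things now and then, are a little off and sometimes report something else, mostly with a low value. They report only what shows in the picture. A call takes as long as a camera call. They do not tell look-alikes from the thing itself.
- cut_out(camera, thing): "mask" (480x640 bool, what is visible of it) and "extent" ([left, top, width, height] in pixels, round what is visible of it).
The state is a dict: "time": time; "joint_pos": joint angles; "joint_velocities": joint speeds; "joint_torque": joint torques, N m; "eef_pos": TCP position; "eef_rot": TCP orientation; "ft_force": force on the tool from outside, world axes, zero at the start; "wrist_torque": the same for the moment, N m; "gripper_width": opening from 0.0 (shut) to 1.0 (fully open).
Only numpy, scipy, OpenCV 4.12 (cv2) and the standard library are available. Lean on these libraries where they do the work, as an engineer would, in place of code of your own. Each camera call takes 0.05 s, during which the arm holds its last target.

## Working session

There is one attempt and no reset: what is moved stays moved. The work goes in short steps, Python scripts to look and compute and a tool call to move; the robot and the scene stay as the last step left them, time stands still between calls to the robot, and variables do not carry over. Pictures are saved under pics/ and viewed, and the job is handed in when it is done.

Besides the shell and the picture viewer there is one more tool, called after "Request:" as name(argument=value, ...) on one line, values as JSON. drive_tool: Moves the arm, as the interface text tells. Its arguments: {"type":"object","properties":{"rows":{"type":"array","items":{"type":"array","items":{"type":"number"}}},"claw":{"type":"number"}},"required":["rows"]}

```bash
ls; mkdir -p pics; python3 - <<'E'
from workcell import *
import cv2
s=read_state(); print(s)
for n in ["side","top","wrist"]:
    cv2.imwrite(f"pics/{n}0.png",get_image(n)); print(n,get_calibration(n))
E
```

```text
pics
{'time': 0.0, 'joint_pos': array([-1.14169693,  0.3117519 ,  0.01396378,  1.51309812, -0.00439361,
        1.31920746, -0.02716289]), 'joint_velocities': array([-7.39084495e-04,  6.83150862e-05,  1.41966959e-04, -3.71531892e-06,
        2.03504442e-04, -4.13183884e-03, -1.20447819e-03]), 'joint_torque': array([-2.42149035e-04, -3.79918563e+01,  1.45832333e-01, -2.30589777e+01,
        1.23605473e-02,  1.35680643e-02, -4.78863626e-06]), 'eef_pos': array([0.24913401, 0.48954056, 0.24719   ]), 'eef_rot': array([ 0.16402651,  0.68778419, -0.16571488,  0.68744948]), 'ft_force': array([ 0.15104211,  0.6610506 , -0.34989341]), 'wrist_torque': array([ 0.04170995,  0.00507772, -0.01788507]), 'gripper_width': 0.9986276118630273}
side {'fx': 455.01298433990166, 'fy': 455.01298433990166, 'cx': 319.80888821826335, 'cy': 235.45510489359353, 'xyz': array([0.60724458, 0.82071968, 0.65102571]), 'rotation': array([ 0.00568435,  0.41670879,  0.90901779, -0.00285044])}
top {'fx': 597.9373462972092, 'fy': 597.9373462972092, 'cx': 317.69189540508734, 'cy': 240.80074980242838, 'xyz': array([0.47522185, 0.18657248, 0.974727  ]), 'rotation': array([ 0.02825003, -0.04274141, -0.69825525,  0.7140131 ])}
wrist {'fx': 371.64829954431775, 'fy': 371.64829954431775, 'cx': 319.87672945708124, 'cy': 235.42874707312063, 'T_tool_cam': array([[ 7.00796278e-06,  2.89687673e-01, -9.57121232e-01,
        -1.26092457e-01],
       [ 9.99999377e-01,  1.06649455e-03,  3.30113128e-04,
        -9.87001088e-04],
       [ 1.11639428e-03, -9.57120638e-01, -2.89687485e-01,
        -7.33274741e-02],
       [ 0.00000000e+00,  0.00000000e+00,  0.00000000e+00,
         1.00000000e+00]])}
```

View pics/side0.png

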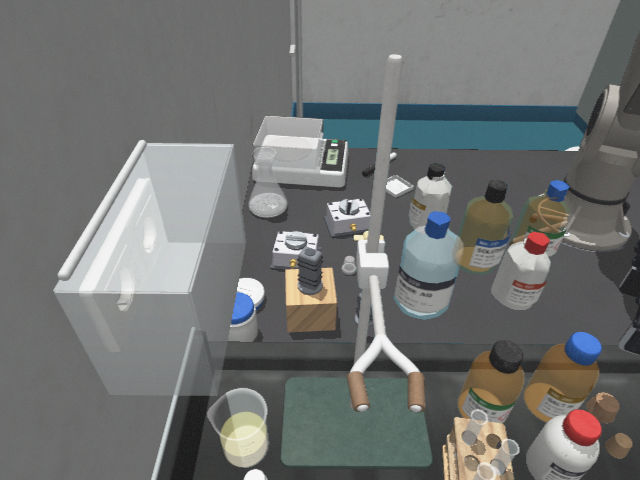

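View pics/top0.png

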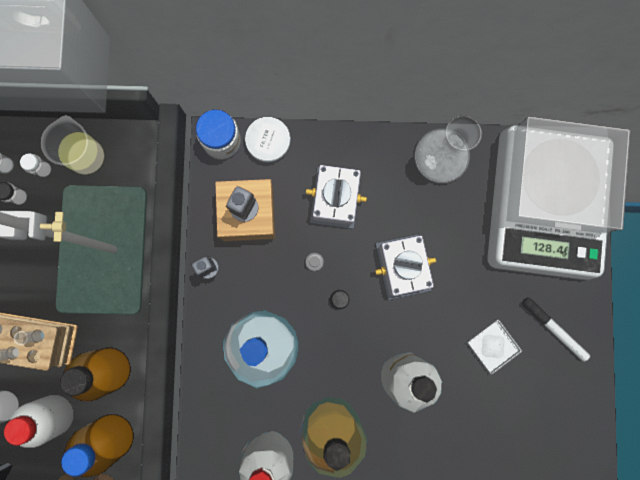

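View pics/wrist0.png

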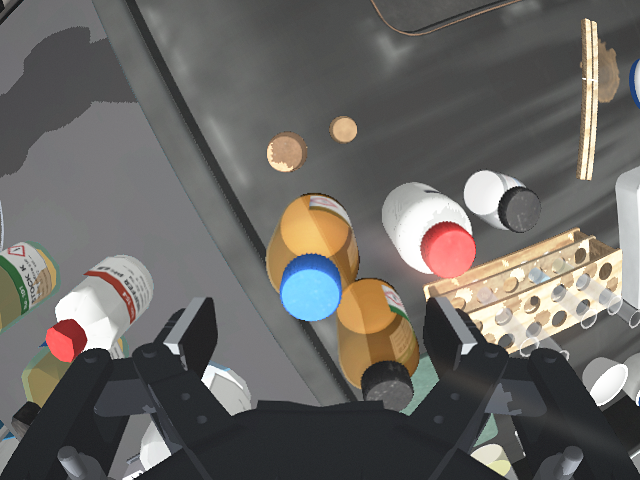

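```bash
cat > h.py <<'E'
import numpy as np, cv2
from scipy.spatial.transform import Rotation as R
from workcell import *
def ray(cam,u,v,st=None):
    c=get_calibration(cam)
    if cam=="wrist":
        x=(u-c["cx"]);y=(v-c["cy"]);r=np.hypot(x,y);t=r/c["fx"]
        d=np.array([np.sin(t)*x/(r+1e-9),-np.sin(t)*y/(r+1e-9),-np.cos(t)])
        T=np.array(c["T_tool_cam"]);Rt=R.from_quat(st["eef_rot"]).as_matrix()
        return Rt@T[:3,3]+st["eef_pos"], Rt@T[:3,:3]@d
    d=np.array([(u-c["cx"])/c["fx"],-(v-c["cy"])/c["fy"],-1])
    return np.array(c["xyz"]),R.from_quat(c["rotation"]).as_matrix()@d
def atz(cam,u,v,z,st=None):
    o,d=ray(cam,u,v,st); return o+d*(z-o[2])/d[2]
def proj(cam,p,st=None):
    c=get_calibration(cam)
    if cam=="wrist":
        T=np.array(c["T_tool_cam"]);Rt=R.from_quat(st["eef_rot"]).as_matrix()
        q=Rt.T@(np.array(p)-st["eef_pos"]);q=T[:3,:3].T@(q-T[:3,3])
        t=np.arctan2(np.hypot(q[0],q[1]),-q[2]);a=np.arctan2(-q[1],q[0])
        return np.array([c["cx"]+c["fx"]*t*np.cos(a),c["cy"]+c["fx"]*t*np.sin(a)])
    q=R.from_quat(c["rotation"]).as_matrix().T@(np.array(p)-c["xyz"])
    return np.array([c["cx"]-c["fx"]*q[0]/q[2],c["cy"]+c["fx"]*q[1]/q[2]])
def axyaw(st):
    M=R.from_quat(st["eef_rot"]).as_matrix(); return M
def crop(im,x0,y0,x1,y1,s,fn):
    cv2.imwrite(fn,cv2.resize(im[y0:y1,x0:x1],None,fx=s,fy=s,interpolation=cv2.INTER_CUBIC))
E
python3 - <<'E'
from h import *
t=cv2.imread("pics/top0.png");crop(t,180,120,450,320,2.9,"pics/topc.png")
s=cv2.imread("pics/side0.png");crop(s,260,180,400,340,3.6,"pics/sidec.png")
for n,u,v,z in [("driver top",240,203,.151),("stand",244,209,.072),("small",206,267,.1),("cellA",337,193,.055),("cellB",408,265,.055),("rodbase",117,250,0)]:
    print(n,atz("top",u,v,z).round(3))
E
```

```text
driver top [0.609 0.28  0.151]
stand [0.612 0.282 0.072]
small [0.521 0.332 0.1  ]
cellA [0.644 0.14  0.055]
cellB [0.534 0.028 0.055]
rodbase [0.551 0.493 0.   ]
```

View pics/topc.png

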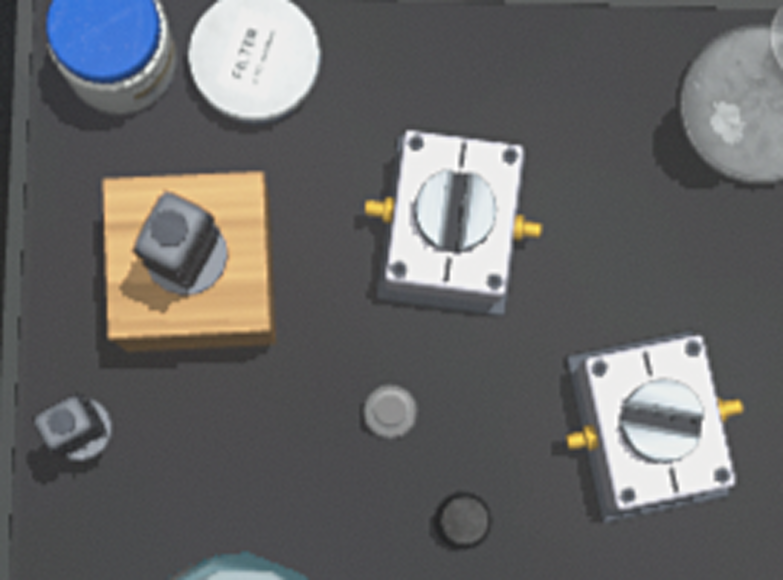

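View pics/sidec.png

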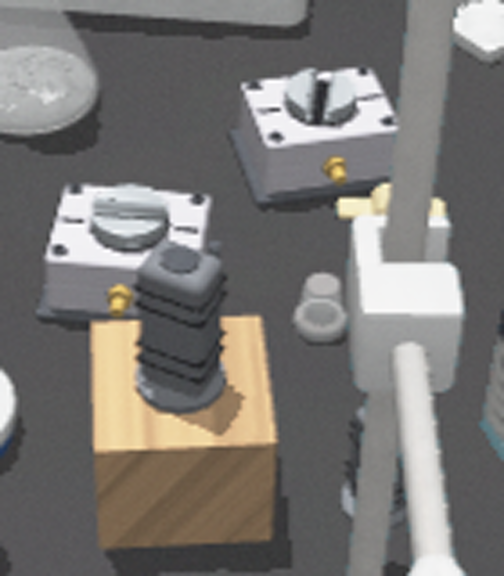

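```bash
python3 - <<'E'
from h import *
t=cv2.imread("pics/top0.png");a=cv2.resize(t[172:248,208:280],None,fx=8,fy=8,interpolation=cv2.INTER_CUBIC)
b=cv2.resize(t[228:304,370:442],None,fx=8,fy=8,interpolation=cv2.INTER_CUBIC)[:, :576]
out=np.hstack([a,b]);print(out.shape);cv2.imwrite("pics/z1.png",cv2.resize(out,None,fx=.69,fy=.69,interpolation=cv2.INTER_AREA))
for r in cut_out("top","driver_handle")[:3]: print(r["p"],r["extent"])
for r in cut_out("top","open_cell_plug")[:3]: print(r["p"],r["extent"])
E
```

```text
(608, 1152, 3)
0.8 [194.7, 256.6, 23.8, 20.0]
0.59 [227.1, 186.2, 31.8, 31.4]
0.96 [394.1, 248.5, 27.8, 29.8]
```

View pics/z1.png

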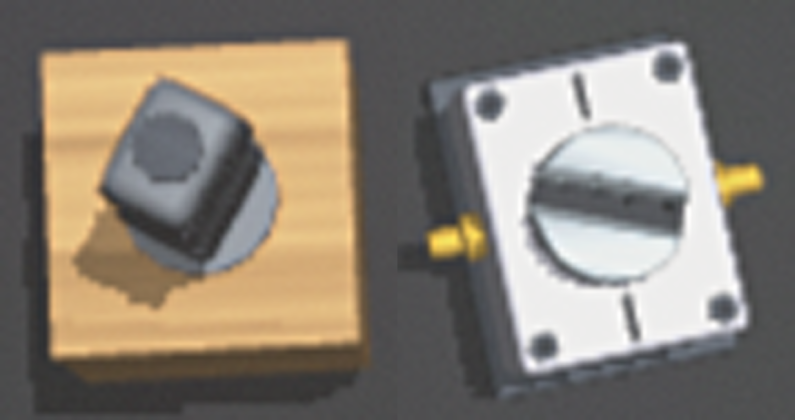

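```bash
python3 - <<'E'
from h import *
s=read_state();M=R.from_quat(s["eef_rot"]).as_matrix();print(M.round(3))
az=lambda v:np.degrees(np.arctan2(v[1],v[0])).round(1)
print("toolz az",az(M[:,2]),"tooly az",az(M[:,1]))
f=lambda x,y:(x/5.52+208,y/5.52+172)
g=lambda x,y:((x-397.5)/5.52+370,y/5.52+228)
C=[atz("top",*f(*p),.150) for p in [(162,78),(250,130),(103,190)]]
C.append(atz("top",*f(192,240),.148))
print("long",az(C[0]-C[2]),np.linalg.norm(C[0]-C[2]),"short",az(C[1]-C[0]),np.linalg.norm(C[1]-C[0]))
print("handle top mid",(C[1]+C[2])/2, atz("top",*f(165,147),.151))
st=[atz("top",*f(*p),.072) for p in [(40,52),(348,40),(360,355),(50,358)]];print(np.mean(st,0),np.linalg.norm(st[0]-st[1]),np.linalg.norm(st[1]-st[2]))
P=[atz("top",*g(*p),z) for p,z in [((530,190),.057),((686,214),.057),((579,95),.045),((632,318),.045)]]
print("slot az",az(P[1]-P[0]),"mid",(P[0]+P[1])/2,"line az",az(P[3]-P[2]),"mid",(P[2]+P[3])/2)
hd=[atz("top",*g(*p),.057) for p in [(608,123),(610,282),(529,203),(688,203)]]
print("head",(hd[0]+hd[1])/2,(hd[2]+hd[3])/2,np.linalg.norm(hd[2]-hd[3]))
E
```

```text
[[-0.     0.454  0.891]
 [-0.001  0.891 -0.454]
 [-1.    -0.001  0.   ]]
toolz az -27.0 tooly az 63.0
long -25.5 0.03209699941548362 short -119.4 0.02596207933485377
handle top mid [0.61170135 0.27986445 0.15      ] [0.6147648  0.28277911 0.151     ]
[0.61345854 0.28196504 0.072     ] 0.08514823522475626 0.08795214359874579
slot az -97.5 mid [0.53433014 0.02849804 0.057     ] line az -166.2 mid [0.53391397 0.0271611  0.045     ]
head [0.53425071 0.02822119 0.057     ] [0.53405435 0.02834783 0.057     ] 0.044565907620618996
```

The driver candidates in the top view are (240,203), in the wooden stand, and (206,268), a smaller one on the bench. I'll take the one in the stand because it is larger and matches the 34x26 handle. The plug candidates are (407,266) and (337,194). At (407,266) the slot is about 69° off the line, so that one is open; at (337,194) it is in line, so that one is locked. The enlarged crops confirm both.

Request:
drive_tool(rows=[[0, 0, 0.3, 0, 0, 0], [0, -0.03, 0.5, 0, 0, 0], [0, -0.03, 0.5, 0, 0, 0], [0, -0.03, 0.5, 0, 0, 0], [0, -0.03, 0.5, 0, 0, 0], [0, -0.03, 0.5, 0, 0, 0], [0, -0.03, 0.5, 0, 0, 0], [0, -0.03, 0.5, 0, 0, 0], [0, -0.03, 0.5, 0, 0, 0], [0, -0.03, 0.5, 0, 0, 0], [0, -0.03, 0.5, 0, 0, 0], [0, -0.03, 0.5, 0, 0, 0], [0, -0.03, 0.4, 0, 0, 0], [0, 0, 0.3, 0, 0, 0]], claw=85)

```text
time: 1.65
eef_pos: [0.5519, 0.3057, 0.2469]
eef_rot: [0.164, 0.685, -0.171, 0.689]
ft_force: [0.2, 0.1, 0.2]
gripper_width: 0.995
```

Now a wrist look to refine the handle's position and yaw.

```bash
python3 - <<'E'
from h import *
s=read_state();im=get_image("wrist");cv2.imwrite("pics/w1.png",im)
M=R.from_quat(s["eef_rot"]).as_matrix();print(M.round(3),s["eef_pos"],s["joint_pos"].round(2))
for r in cut_out("wrist","driver_handle")[:3]: print(r["p"],r["extent"])
for p in [(.613,.282,.072),(.613,.282,.151)]: print(proj("wrist",p,s))
E
```

```text
[[ 0.004  0.46   0.888]
 [-0.011  0.888 -0.46 ]
 [-1.    -0.008  0.009]] [0.55191023 0.30574612 0.2468955 ] [-0.65  0.48  0.17  1.27 -0.07  1.39  0.61]
0.76 [322.2, 141.1, 37.8, 50.2]
0.65 [307.3, 268.0, 48.9, 84.3]
[330.59178772 284.68939714]
[332.65563302 332.08940322]
```

View pics/w1.png

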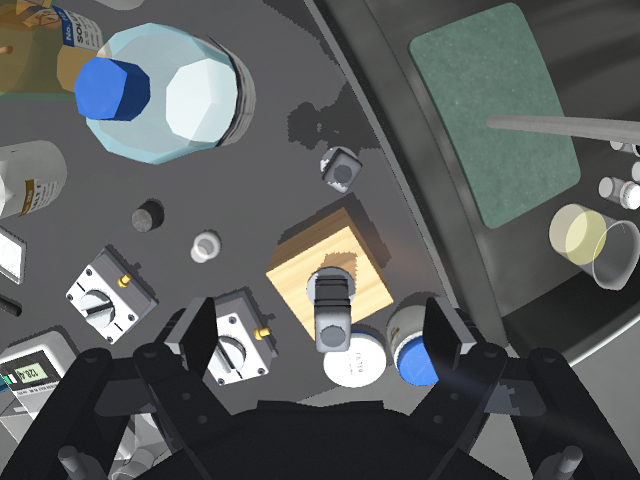

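Request:
drive_tool(rows=[[0, 0.07, 0.4, 0, 0.08, 0.08], [0, 0.07, 0.4, 0, 0, 0], [0, 0, 0.35, 0, 0, 0], [0, 0, 0.15, 0, 0, 0], [0, 0, 0, 0, 0, 0]])

```text
time: 2.25
eef_pos: [0.6103, 0.2864, 0.2463]
eef_rot: [0.166, 0.69, -0.164, 0.685]
ft_force: [0.7, -0.1, -0.9]
gripper_width: 0.996
```

```bash
cat >> h.py <<'E'
def goto(p,zaz=None):
    """print needed shift (tool units), tilt fix and yaw turn"""
    s=read_state();M=R.from_quat(s["eef_rot"]).as_matrix()
    d=M.T@(np.array(p)-s["eef_pos"])/.05
    a=np.arctan2(M[1,2],M[0,2]); 
    a=a if zaz is None else np.radians(zaz)
    x=np.array([0,0,-1.]);z=np.array([np.cos(a),np.sin(a),0]);T=np.c_[x,np.cross(z,x),z]
    w=R.from_matrix(M.T@T).as_rotvec()/.1
    print("t",s["time"],"pos",s["eef_pos"].round(4),"zaz",np.degrees(np.arctan2(M[1,2],M[0,2])).round(2),"d",d.round(3),"w",w.round(3),"F",s["ft_force"].round(1),"T",s["wrist_torque"].round(2),"g",s["gripper_width"],"q",s["joint_pos"].round(2))
E
python3 -c "
from h import *
goto((.613,.282,.112),-27.5)
s=read_state();im=get_image('wrist');cv2.imwrite('pics/w2.png',im);print(proj('wrist',(.613,.282,.151),s))"
```

```text
t 2.25 pos [0.6103 0.2864 0.2463] zaz -27.0 d [ 2.685 -0.057  0.107] w [ 0.087 -0.069 -0.013] F [ 0.7 -0.1 -0.9] T [-0.01 -0.01 -0.03] g 0.9959282193491522 q [-0.56  0.58  0.17  1.12 -0.1   1.45  0.7 ]
[317.11870156 252.73628101]
```

View pics/w2.png

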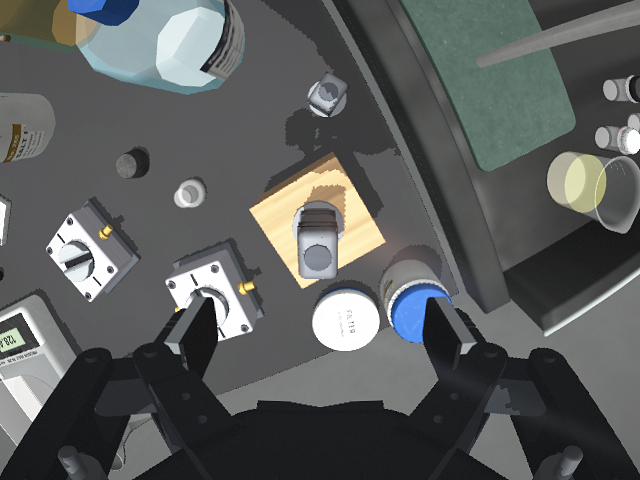

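```bash
python3 - <<'E'
from h import *
s=read_state()
for z in (.05,.07,.09,.11):print(z,atz("top",216,129,z).round(3),atz("wrist",420,312,z,s).round(3),atz("side",236,304,z).round(3))
print(atz("top",267,139,.0),atz("top",267,139,.03))
E
```

```text
0.05 [0.742 0.333 0.05 ] [0.747 0.329 0.05 ] [0.744 0.306 0.05 ]
0.07 [0.736 0.33  0.07 ] [0.735 0.328 0.07 ] [0.739 0.323 0.07 ]
0.09 [0.731 0.327 0.09 ] [0.722 0.328 0.09 ] [0.735 0.34  0.09 ]
0.11 [0.725 0.323 0.11 ] [0.709 0.327 0.11 ] [0.73  0.357 0.11 ]
[0.74194296 0.25558709 0.        ] [0.73373386 0.25346297 0.03      ]
```

Request:
drive_tool(rows=[[0.3, -0.03, 0.08, 0.08, -0.07, 0], [0.5, 0, 0.05, 0, 0, 0], [0.5, 0, 0, 0, 0, 0], [0.5, 0, 0, 0, 0, 0], [0.4, 0, 0, 0, 0, 0], [0.3, 0, 0, 0, 0, 0], [0.15, 0, 0, 0, 0, 0], [0, 0, 0, 0, 0, 0]], claw=75)

```text
time: 3.1
eef_pos: [0.6045, 0.2965, 0.113]
eef_rot: [0.166, 0.691, -0.158, 0.686]
ft_force: [0.0, 0.2, 0.8]
gripper_width: 0.874
```

```bash
python3 -c "
from h import *
goto((.614,.2815,.112),-27.5)
im=get_image('wrist');cv2.imwrite('pics/w3.png',im);im=get_image('side');crop(im,240,140,420,340,3,'pics/s3.png')"
```

```text
t 3.1 pos [0.6045 0.2965 0.113 ] zaz -26.47 d [ 0.016 -0.184  0.304] w [ 0.179 -0.09  -0.096] F [0.  0.2 0.8] T [ 0.01 -0.01  0.05] g 0.8744068762354587 q [-0.57  0.66  0.15  1.33 -0.12  1.17  0.71]
```

View pics/w3.png

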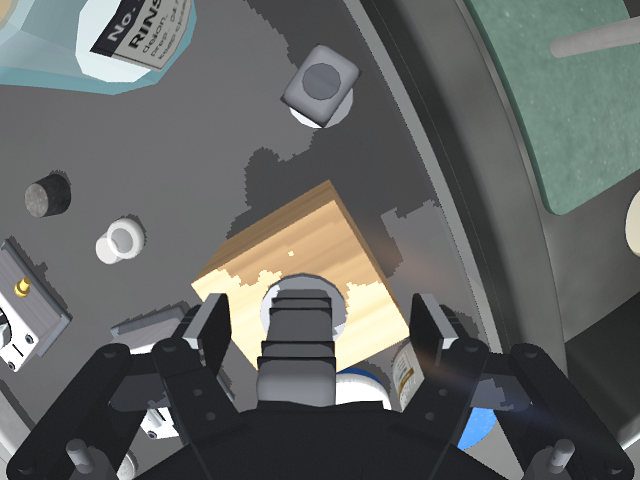

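View pics/s3.png

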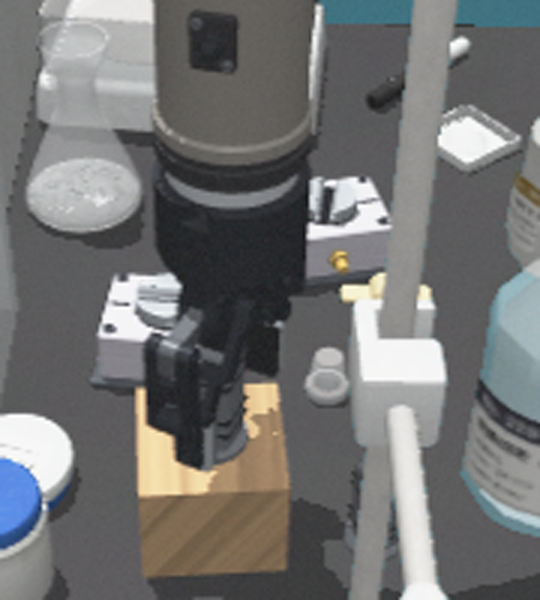

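Request:
drive_tool(rows=[[0, -0.1, 0.15, 0.1, -0.05, -0.05], [0, -0.08, 0.15, 0.08, -0.04, -0.04], [0, 0, 0, 0, 0, 0]])

```text
time: 3.5
eef_pos: [0.6179, 0.2812, 0.1182]
eef_rot: [0.17, 0.684, -0.167, 0.69]
ft_force: [0.0, -1.0, 0.6]
gripper_width: 0.881
```

```bash
python3 -c "
from h import *
goto((.614,.2815,.112),-27.5)
im=get_image('wrist');cv2.imwrite('pics/w4.png',im)"
```

```text
t 3.5 pos [0.6179 0.2812 0.1182] zaz -27.6 d [ 0.122 -0.033 -0.073] w [-0.018  0.072 -0.069] F [ 0.  -1.   0.6] T [-0.03 -0.01  0.01] g 0.8805610190727264 q [-0.55  0.66  0.17  1.31 -0.11  1.17  0.71]
```

View pics/w4.png

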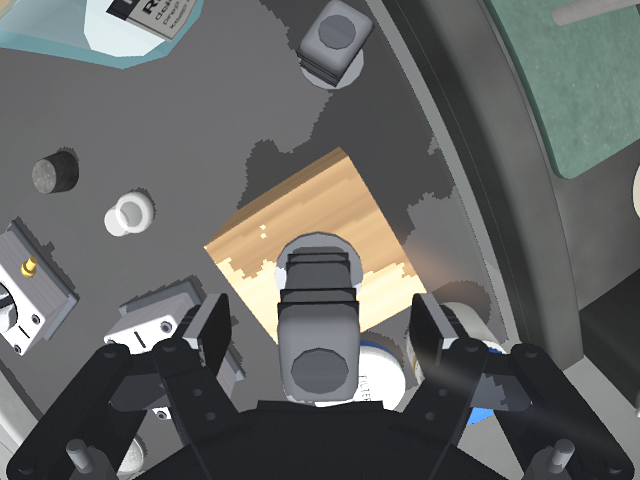

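Request:
drive_tool(rows=[[0.1, -0.02, -0.06, 0, 0.05, -0.05], [0, 0, 0, 0, 0, 0]])

```text
time: 3.75
eef_pos: [0.6147, 0.2823, 0.1134]
eef_rot: [0.17, 0.686, -0.168, 0.687]
ft_force: [-0.2, -0.8, -0.9]
gripper_width: 0.884
```

```bash
python3 -c "
from h import *
goto((.614,.2815,.112),-27.5)"
```

```text
t 3.75 pos [0.6147 0.2823 0.1134] zaz -27.62 d [ 0.028 -0.021 -0.005] w [-0.021  0.015 -0.03 ] F [-0.2 -0.8 -0.9] T [ 0.05  0.04 -0.01] g 0.8839141742923826 q [-0.55  0.66  0.17  1.32 -0.11  1.17  0.71]
```

Request:
drive_tool(rows=[[0, 0, 0, 0, 0, 0], [0, 0, 0, 0, 0, 0], [0, 0, 0, 0, 0, 0], [0, 0, 0, 0, 0, 0], [0, 0, 0, 0, 0, 0], [0, 0, 0, 0, 0, 0], [0, 0, 0, 0, 0, 0], [0, 0, 0, 0, 0, 0]], claw=0)

```text
time: 4.55
eef_pos: [0.6142, 0.2831, 0.1132]
eef_rot: [0.169, 0.686, -0.167, 0.687]
ft_force: [0.5, 0.2, -1.0]
gripper_width: 0.296
```

```bash
python3 -c "
from h import *
goto((.614,.2815,.112),-27.5)"
```

```text
t 4.55 pos [0.6142 0.2831 0.1132] zaz -27.55 d [ 0.023 -0.031  0.01 ] w [-0.009  0.009 -0.031] F [ 0.5  0.2 -1. ] T [-0.01  0.05 -0.01] g 0.29550319047211926 q [-0.55  0.66  0.16  1.32 -0.11  1.17  0.71]
```

Request:
drive_tool(rows=[[-0.1, 0, 0, 0, 0, 0], [-0.15, 0, 0, 0, 0, 0], [-0.15, 0, 0, 0, 0, 0], [-0.15, 0, 0, 0, 0, 0]])

```text
time: 4.95
eef_pos: [0.6127, 0.2825, 0.1404]
eef_rot: [0.168, 0.688, -0.168, 0.686]
ft_force: [-0.2, -0.3, -0.5]
gripper_width: 0.297
```

```bash
python3 -c "
from h import *
goto((.614,.2825,.215),-27.5)"
```

```text
t 4.95 pos [0.6127 0.2825 0.1404] zaz -27.56 d [-1.491  0.011  0.02 ] w [-0.01  -0.022  0.006] F [-0.2 -0.3 -0.5] T [-0.01  0.02 -0.  ] g 0.29744320740282376 q [-0.56  0.64  0.17  1.28 -0.11  1.23  0.71]
```

Request:
drive_tool(rows=[[-0.2, 0.01, 0.02, 0, 0, 0], [-0.2, 0, 0, 0, 0, 0], [-0.2, 0, 0, 0, 0, 0], [-0.2, 0, 0, 0, 0, 0], [-0.2, 0, 0, 0, 0, 0], [-0.2, 0, 0, 0, 0, 0], [-0.2, 0, 0, 0, 0, 0], [-0.1, 0, 0, 0, 0, 0], [0, 0, 0, 0, 0, 0]])

```text
time: 5.85
eef_pos: [0.6154, 0.2829, 0.226]
eef_rot: [0.17, 0.686, -0.167, 0.688]
ft_force: [0.1, -1.2, -2.1]
gripper_width: 0.301
```

```bash
python3 -c "
from h import *
goto((.534,.028,.215),-97.5)
im=get_image('wrist');cv2.imwrite('pics/w5.png',im)
im=get_image('side');crop(im,240,140,420,340,3,'pics/s5.png')"
```

```text
t 5.85 pos [0.6154 0.2829 0.226 ] zaz -27.56 d [ 0.198 -5.274  0.915] w [ 1.2207e+01 -1.2000e-02 -4.9000e-02] F [ 0.1 -1.2 -2.1] T [ 0.04 -0.01 -0.03] g 0.30085718275990825 q [-0.55  0.59  0.18  1.15 -0.1   1.4   0.7 ]
```

View pics/w5.png

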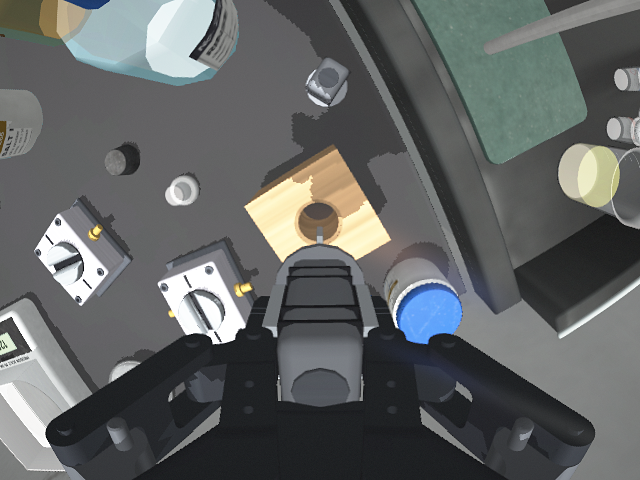

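View pics/s5.png

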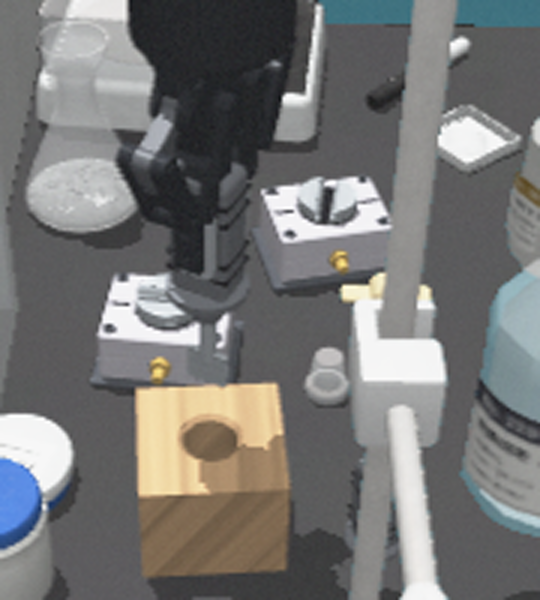

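Request:
drive_tool(rows=[[0, -0.2, 0.03, 0, 0, 0], [0, -0.4, 0.07, 0, 0, 0], [0, -0.4, 0.07, 0, 0, 0], [0, -0.4, 0.07, 0, 0, 0], [0, -0.4, 0.07, 0, 0, 0], [0, -0.4, 0.07, 0, 0, 0], [0, -0.4, 0.07, 0, 0, 0], [0, -0.4, 0.07, 0, 0, 0], [0, -0.4, 0.07, 0, 0, 0], [0, -0.4, 0.07, 0, 0, 0], [0, -0.4, 0.07, 0, 0, 0], [0, -0.3, 0.07, 0, 0, 0], [0, -0.2, 0.03, 0, 0, 0]])

```text
time: 7.25
eef_pos: [0.5298, 0.0372, 0.2159]
eef_rot: [0.166, 0.692, -0.173, 0.681]
ft_force: [0.5, -0.3, -0.8]
gripper_width: 0.294
```

Request:
drive_tool(rows=[[0, 0, 0, 0.5, 0, 0], [0, 0, 0, 0.8, 0, 0], [0, 0, 0, 0.8, 0, 0], [0, 0, 0, 0.8, 0, 0], [0, 0, 0, 0.8, 0, 0], [0, 0, 0, 0.8, 0, 0], [0, 0, 0, 0.8, 0, 0], [0, 0, 0, 0.8, 0, 0], [0, 0, 0, 0.8, 0, 0], [0, 0, 0, 0.8, 0, 0], [0, 0, 0, 0.8, 0, 0], [0, 0, 0, 0.8, 0, 0], [0, 0, 0, 0.8, 0, 0], [0, 0, 0, 0.5, 0, 0], [0, 0, 0, 0.3, 0, 0]])

```text
time: 8.75
eef_pos: [0.5262, 0.0382, 0.2128]
eef_rot: [-0.504, -0.494, 0.517, -0.484]
ft_force: [0.8, 0.7, -0.8]
gripper_width: 0.292
```

```bash
python3 -c "
from h import *
goto((.534,.028,.2),-97.5)"
```

```text
t 8.75 pos [0.5262 0.0382 0.2128] zaz -92.47 d [0.253 0.17  0.195] w [0.877 0.035 0.228] F [ 0.8  0.7 -0.8] T [ 0.05 -0.03 -0.02] g 0.2917582117756837 q [-0.44  0.32  0.43  1.62 -0.14  1.25 -0.02]
```

Request:
drive_tool(rows=[[0.15, 0.09, 0.1, 0.45, 0.02, 0.12], [0.15, 0.08, 0.1, 0.4, 0.02, 0.1], [0.1, 0, 0, 0, 0, 0], [0, 0, 0, 0, 0, 0]])

```text
time: 9.15
eef_pos: [0.5336, 0.027, 0.1899]
eef_rot: [0.532, 0.466, -0.532, 0.465]
ft_force: [-1.2, -0.1, -1.3]
gripper_width: 0.298
```

```bash
python3 -c "
from h import *
goto((.534,.028,.185),-97.5)
s=read_state();im=get_image('wrist');cv2.imwrite('pics/w6.png',im);print(proj('wrist',s['eef_pos']-np.array([0,0,.107]),s),proj('wrist',(.534,.028,.057),s))
im=get_image('top');crop(im,360,210,460,310,6,'pics/t6.png')
im=get_image('side');crop(im,300,150,420,260,5,'pics/s6.png')"
```

```text
t 9.15 pos [0.5336 0.027  0.1899] zaz -97.63 d [ 0.098  0.005 -0.02 ] w [-0.023 -0.009  0.006] F [-1.2 -0.1 -1.3] T [ 0.01 -0.03 -0.02] g 0.29779793193370346 q [-0.43  0.34  0.45  1.66 -0.16  1.18 -0.07]
[319.88216432 238.73638753] [320.24402133 226.75426015]
```

View pics/w6.png

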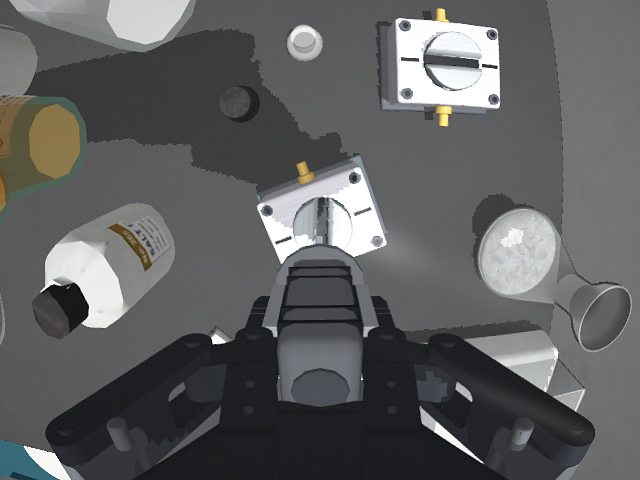

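View pics/s6.png

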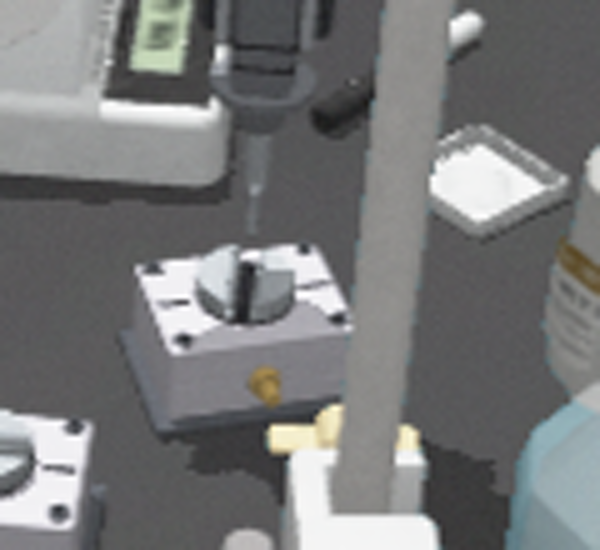

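```bash
python3 -c "
from h import *
im=cv2.imread('pics/w6.png');crop(im,250,150,400,270,5,'pics/w6c.png')"
```

```text
(no output)
```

View pics/w6c.png

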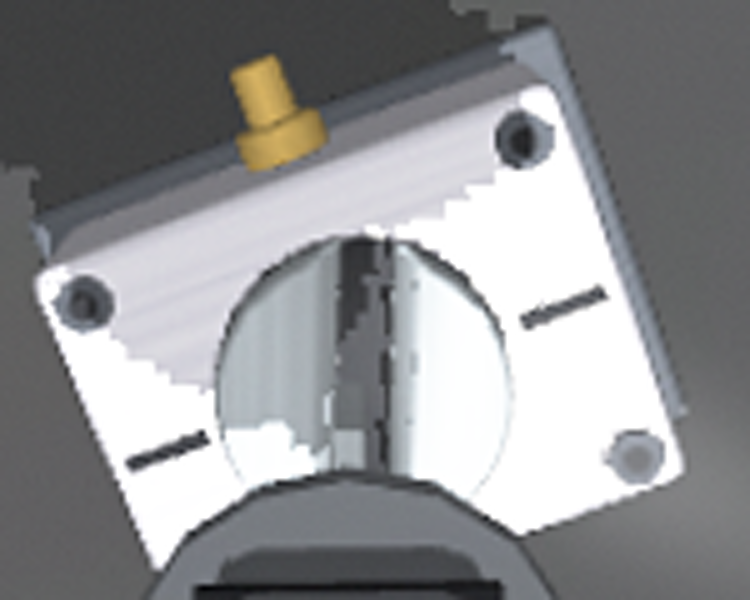

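View pics/t6.png

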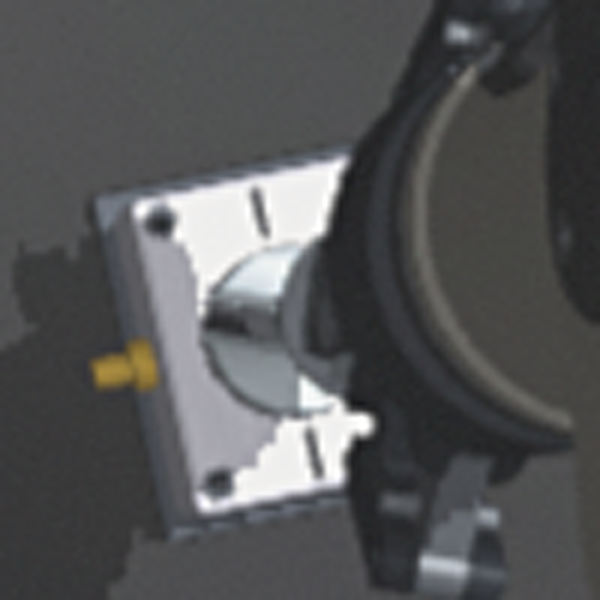

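Request:
drive_tool(rows=[[0.15, 0.02, -0.02, 0, 0, 0], [0.15, 0, 0, 0, 0, 0], [0.15, 0, 0, 0, 0, 0], [0, 0, 0, 0, 0, 0]])

```text
time: 9.7
eef_pos: [0.5362, 0.029, 0.1672]
eef_rot: [0.533, 0.466, -0.53, 0.466]
ft_force: [0.4, -0.2, -1.0]
gripper_width: 0.298
```

```bash
python3 -c "
from h import *
goto((.5348,.028,.155),-97.5)
s=read_state();im=get_image('wrist');crop(im,250,150,400,270,5,'pics/w7.png')
im=get_image('side');crop(im,300,150,420,260,5,'pics/s7.png')"
```

```text
t 9.7 pos [0.5362 0.029  0.1672] zaz -97.52 d [ 0.245 -0.026  0.023] w [-0.004 -0.022 -0.027] F [ 0.4 -0.2 -1. ] T [-0.04  0.07 -0.03] g 0.2978770624171044 q [-0.42  0.36  0.44  1.69 -0.17  1.13 -0.07]
```

View pics/w7.png

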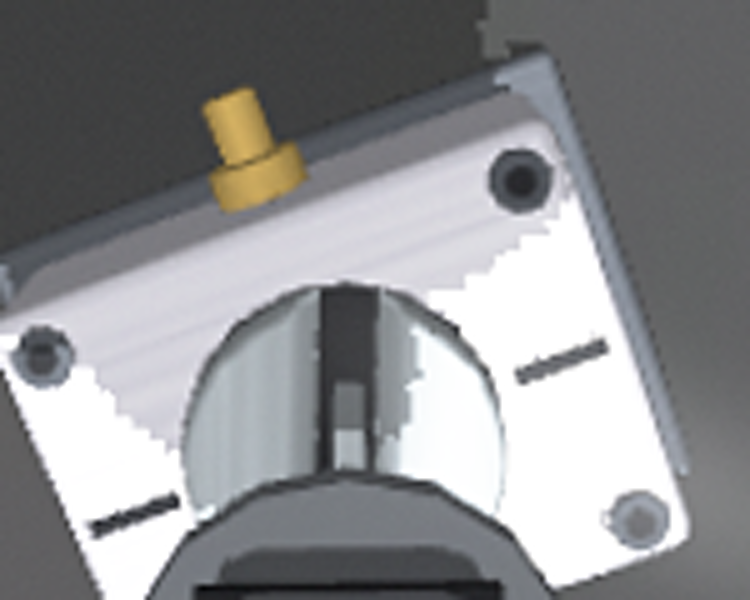

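View pics/s7.png

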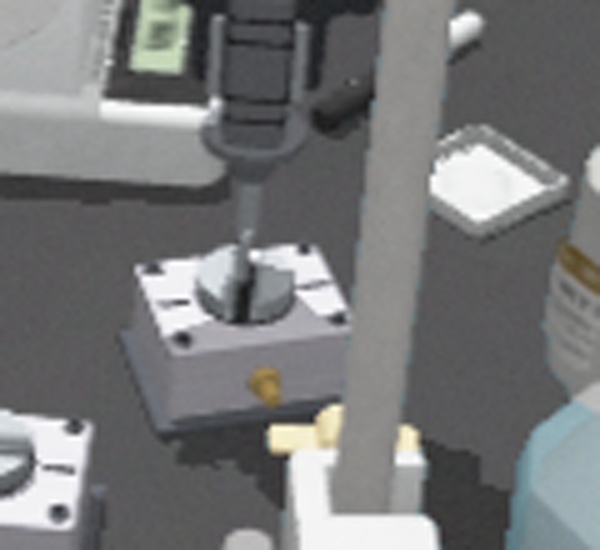

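Request:
drive_tool(rows=[[0.08, 0, 0.01, 0, -0.02, -0.02], [0.08, 0, 0, 0, 0, 0], [0.06, 0, 0, 0, 0, 0], [0, 0, 0, 0, 0, 0]])

```text
time: 10.2
eef_pos: [0.537, 0.0284, 0.1573]
eef_rot: [0.533, 0.466, -0.531, 0.467]
ft_force: [-0.1, -0.8, -1.4]
gripper_width: 0.299
```

```bash
python3 -c "
from h import *
goto((.536,.0285,.1545),-97.5)
s=read_state();im=get_image('wrist');crop(im,250,150,400,270,5,'pics/w8.png')
im=get_image('side');crop(im,300,150,420,260,5,'pics/s8.png')"
```

```text
t 10.2 pos [0.537  0.0284 0.1573] zaz -97.52 d [ 0.055 -0.021  0.001] w [-0.004 -0.01  -0.03 ] F [-0.1 -0.8 -1.4] T [-0.    0.   -0.01] g 0.2993683617116045 q [-0.42  0.37  0.44  1.7  -0.17  1.11 -0.06]
```

View pics/w8.png

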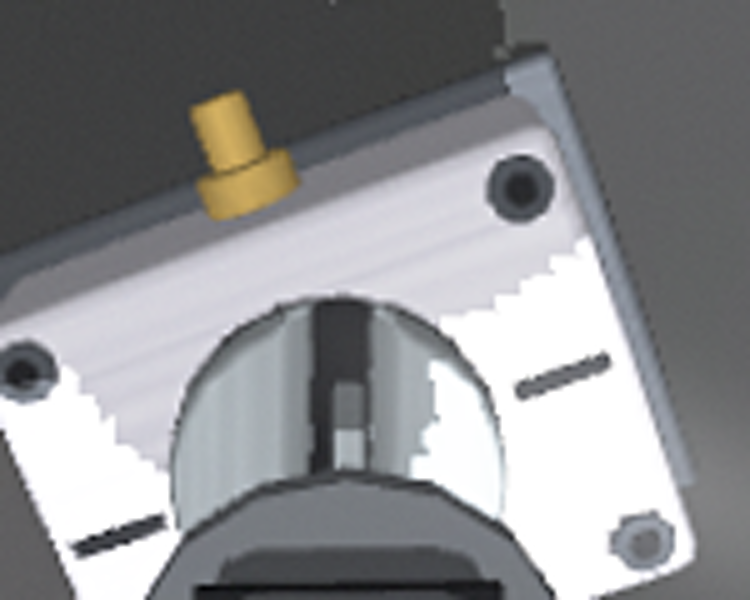

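View pics/s8.png

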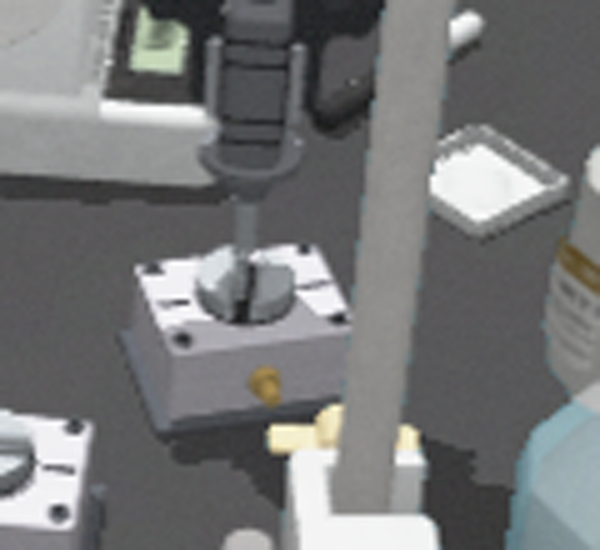

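Request:
drive_tool(rows=[[0.04, -0.03, 0, 0, 0, -0.03], [0.02, 0, 0, 0, 0, 0], [0, 0, 0, 0, 0, 0]])

```text
time: 10.6
eef_pos: [0.5362, 0.0285, 0.1546]
eef_rot: [0.532, 0.466, -0.531, 0.466]
ft_force: [-1.0, 0.1, -1.2]
gripper_width: 0.296
```

```bash
python3 -c "
from h import *
goto((.5358,.0282,.1545),-97.5)
s=read_state();im=get_image('wrist');crop(im,250,150,400,270,5,'pics/w9.png')"
```

```text
t 10.6 pos [0.5362 0.0285 0.1546] zaz -97.53 d [ 0.002 -0.008  0.007] w [-0.005 -0.012 -0.017] F [-1.   0.1 -1.2] T [ 0.02 -0.   -0.03] g 0.2956629285408652 q [-0.42  0.37  0.44  1.7  -0.18  1.1  -0.06]
```

View pics/w9.png

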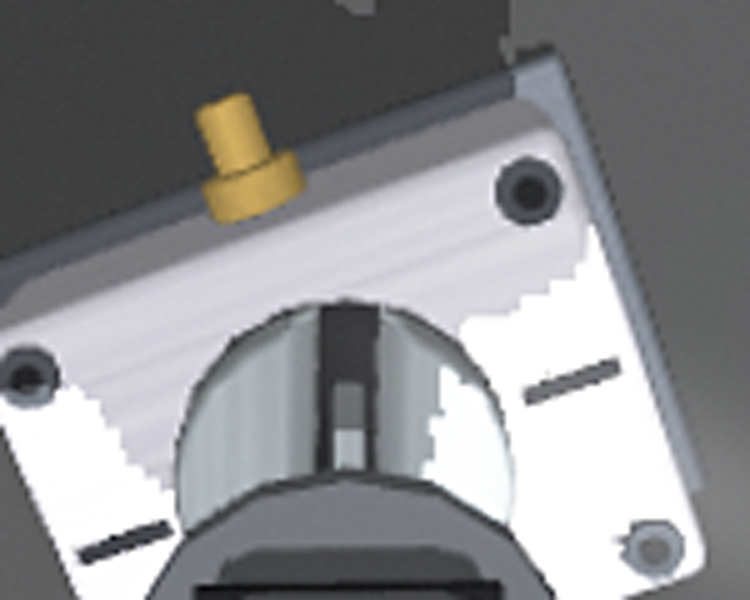

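Request:
drive_tool(rows=[[0, 0, 0, 0.3, 0, 0], [0, 0, 0, 0.4, 0, 0], [0, 0, 0, 0.4, 0, 0], [0, 0, 0, 0.4, 0, 0], [0, 0, 0, 0.4, 0, 0], [0, 0, 0, 0.4, 0, 0]])

```text
time: 11.25
eef_pos: [0.5362, 0.0287, 0.155]
eef_rot: [0.586, 0.397, -0.584, 0.397]
ft_force: [-0.0, -0.3, -1.9]
gripper_width: 0.301
```

```bash
python3 -c "
from h import *
goto((.536,.0283,.1548),-176)
s=read_state();im=get_image('wrist');crop(im,250,150,400,270,5,'pics/w10.png')"
```

```text
t 11.25 pos [0.5362 0.0287 0.155 ] zaz -111.61 d [ 0.004 -0.     0.01 ] w [ 1.1238e+01 -2.5000e-02  2.0000e-03] F [-0.  -0.3 -1.9] T [-0.09 -0.    0.12] g 0.3005147222720057 q [-0.46  0.38  0.49  1.71 -0.2   1.11 -0.29]
```

View pics/w10.png

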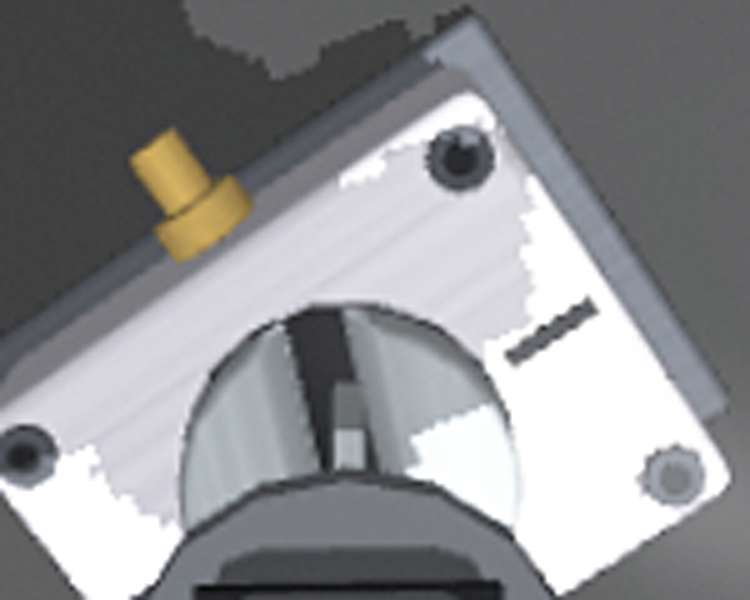

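Request:
drive_tool(rows=[[0, 0, 0.01, 0.4, 0, 0], [0, 0, 0, 0.4, 0, 0], [0, 0, 0, 0.4, 0, 0], [0, 0, 0, 0.4, 0, 0], [0, 0, 0, 0.4, 0, 0], [0, 0, 0, 0.4, 0, 0], [0, 0, 0, 0.4, 0, 0], [0, 0, 0, 0.4, 0, 0], [0, 0, 0, 0.4, 0, 0], [0, 0, 0, 0.4, 0, 0]])

```text
time: 12.3
eef_pos: [0.5368, 0.0284, 0.155]
eef_rot: [0.655, 0.268, -0.653, 0.27]
ft_force: [-0.1, -0.2, -2.7]
gripper_width: 0.302
```

```bash
python3 -c "
from h import *
goto((.536,.0283,.1548),-176)
s=read_state();im=get_image('wrist');crop(im,250,150,400,270,5,'pics/w11.png')"
```

```text
t 12.3 pos [0.5368 0.0284 0.155 ] zaz -135.3 d [ 0.004 -0.01   0.012] w [ 7.104 -0.032 -0.021] F [-0.1 -0.2 -2.7] T [-0.08  0.08  0.16] g 0.301971606746565 q [-0.52  0.39  0.58  1.71 -0.23  1.11 -0.67]
```

View pics/w11.png

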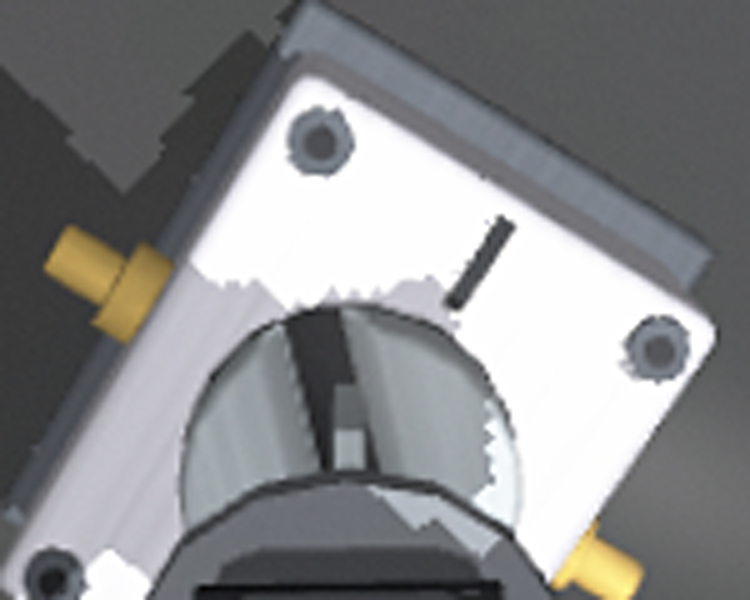

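Turning cleanly with low force. Continuing to just short of the line.

Request:
drive_tool(rows=[[0, -0.01, 0.01, 0.4, 0, 0], [0, 0, 0, 0.4, 0, 0], [0, 0, 0, 0.4, 0, 0], [0, 0, 0, 0.4, 0, 0], [0, 0, 0, 0.4, 0, 0], [0, 0, 0, 0.4, 0, 0], [0, 0, 0, 0.4, 0, 0], [0, 0, 0, 0.4, 0, 0], [0, 0, 0, 0.4, 0, 0], [0, 0, 0, 0.4, 0, 0], [0, 0, 0, 0.4, 0, 0], [0, 0, 0, 0.4, 0, 0], [0, 0, 0, 0.4, 0, 0]])

```text
time: 13.65
eef_pos: [0.5371, 0.0277, 0.155]
eef_rot: [0.703, 0.087, -0.7, 0.091]
ft_force: [-0.4, 0.1, -0.8]
gripper_width: 0.295
```

```bash
python3 -c "
from h import *
goto((.536,.0283,.1548),-176)
s=read_state();im=get_image('wrist');crop(im,250,150,400,270,5,'pics/w12.png')"
```

```text
t 13.65 pos [0.5371 0.0277 0.155 ] zaz -165.56 d [ 0.004 -0.017  0.017] w [ 1.822 -0.054 -0.055] F [-0.4  0.1 -0.8] T [-0.15  0.04  0.14] g 0.29483485951721244 q [-0.61  0.41  0.69  1.71 -0.28  1.12 -1.15]
```

View pics/w12.png

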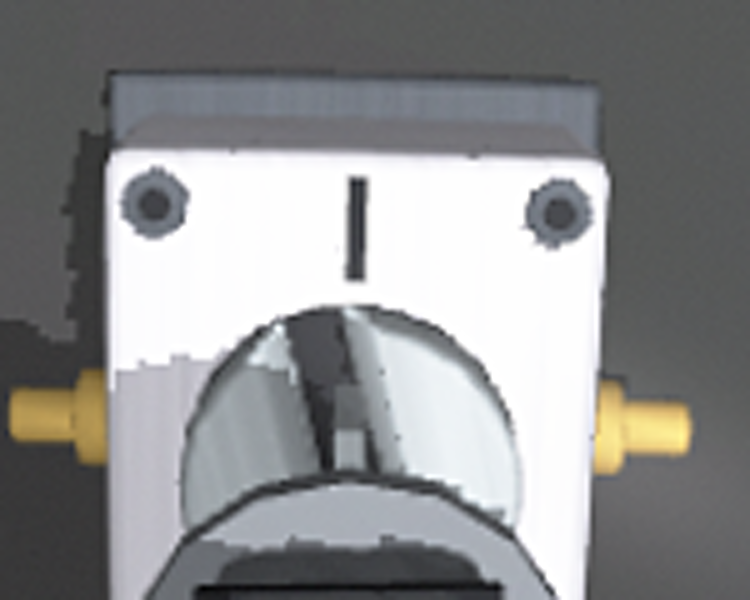

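```bash
python3 -c "
from h import *
s=read_state();az=lambda v:np.degrees(np.arctan2(v[1],v[0])).round(1)
f=lambda x,y,z:atz('wrist',250+x/5,150+y/5,z,s)
print('line',az(f(358,178,.045)-f(355,280,.045)),f(356,230,.045))
L=az(f(285,325,.047)-f(318,465,.047));Rr=az(f(345,315,.047)-f(373,465,.047));print('slot',L,Rr)
im=cv2.imread('pics/w12.png')
"
```

```text
line 12.7 [0.56594826 0.03252658 0.045     ]
slot 26.7 24.6
```

Request:
drive_tool(rows=[[0, -0.01, 0.01, 0.4, 0, 0], [0, 0, 0, 0.4, 0, 0], [0, 0, 0, 0.4, 0, 0], [0, 0, 0, 0.3, 0, 0], [0, 0, 0, 0.2, 0, 0], [0, 0, 0, 0, 0, 0]])

```text
time: 14.3
eef_pos: [0.537, 0.0275, 0.155]
eef_rot: [0.709, 0.026, -0.704, 0.031]
ft_force: [-0.2, -0.8, -2.3]
gripper_width: 0.295
```

```bash
python3 -c "
from h import *
goto((.536,.0283,.1548),-178)
s=read_state();im=get_image('wrist');crop(im,250,150,400,270,5,'pics/w13.png');
im=get_image('side');crop(im,300,150,420,260,5,'pics/s13.png')"
```

```text
t 14.3 pos [0.537  0.0275 0.155 ] zaz -175.36 d [ 0.004 -0.017  0.018] w [ 0.461 -0.071 -0.068] F [-0.2 -0.8 -2.3] T [-0.1   0.06  0.1 ] g 0.2946595441993005 q [-0.64  0.42  0.73  1.71 -0.3   1.12 -1.3 ]
```

View pics/w13.png

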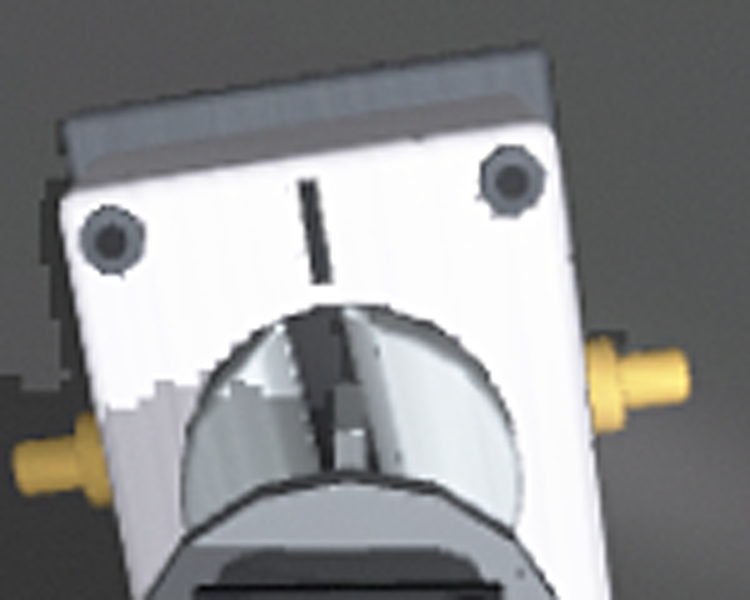

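View pics/s13.png

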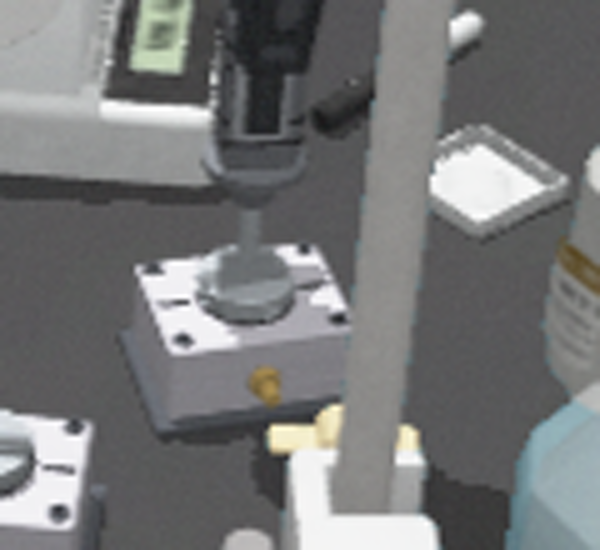

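```bash
python3 -c "
from h import *
s=read_state();az=lambda v:np.degrees(np.arctan2(v[1],v[0])).round(1)
f=lambda x,y,z:atz('wrist',250+x/5,150+y/5,z,s)
a,b=f(308,180,.045),f(321,282,.045)
print('line',az(a-b),a,b)
print('holes',az(f(512,181,.045)-f(112,239,.045))+90)
print('edge',az(f(553,122,.045)-f(62,200,.045))+90)
L=az(f(287,325,.047)-f(320,460,.047));Rr=az(f(343,325,.047)-f(378,465,.047));print('slot',L,Rr)
im=cv2.imread('pics/w13.png');cv2.imwrite('pics/w13z.png',cv2.resize(im[160:500,250:450],None,fx=2.5/1.5,fy=2.5/1.5,interpolation=cv2.INTER_CUBIC))
"
```

```text
line 11.5 [0.57275337 0.03394893 0.045     ] [0.55949048 0.03125147 0.045     ]
holes 12.799999999999997
edge 13.599999999999994
slot 17.5 18.2
```

View pics/w13z.png

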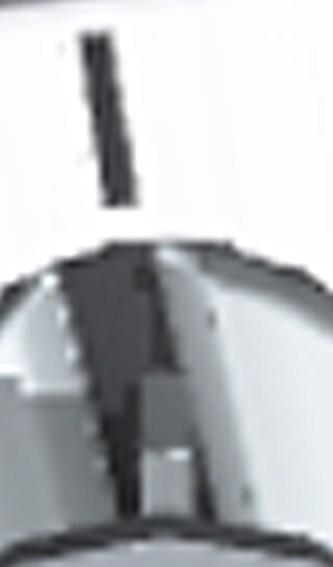

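Request:
drive_tool(rows=[[0, -0.01, 0.01, 0.4, 0, 0], [0, 0, 0, 0.4, 0, 0], [0, 0, 0, 0, 0, 0]])

```text
time: 14.7
eef_pos: [0.5368, 0.0274, 0.155]
eef_rot: [0.71, -0.003, -0.704, 0.002]
ft_force: [-0.6, 0.1, -1.2]
gripper_width: 0.295
```

```bash
python3 -c "
from h import *
goto((.536,.0283,.1548),-178)
s=read_state();im=get_image('wrist');crop(im,250,150,400,270,5,'pics/w14.png');cv2.imwrite('pics/w14f.png',im)
im=get_image('side');crop(im,300,150,420,260,5,'pics/s14.png')"
```

```text
t 14.7 pos [0.5368 0.0274 0.155 ] zaz 179.99 d [ 0.005 -0.018  0.017] w [-0.351 -0.086 -0.074] F [-0.6  0.1 -1.2] T [-0.1   0.08  0.15] g 0.2946082297178092 q [-0.65  0.42  0.75  1.72 -0.31  1.12 -1.38]
```

View pics/w14.png

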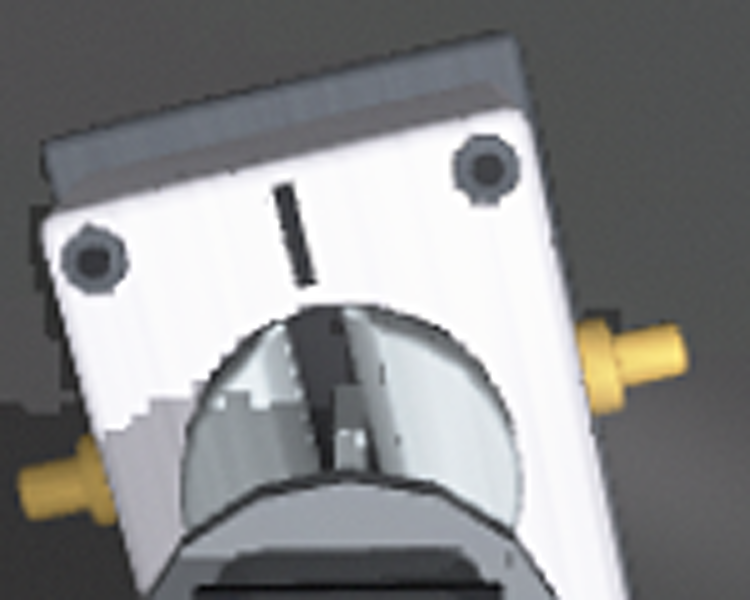

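View pics/s14.png

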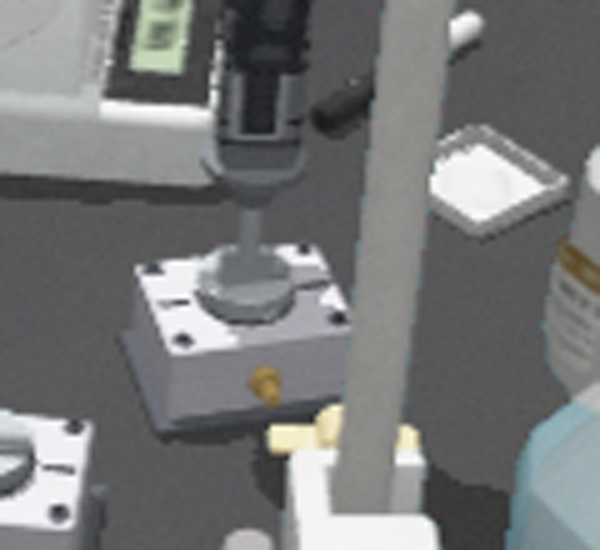

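```bash
python3 -c "
from h import *
s=read_state();az=lambda v:np.degrees(np.arctan2(v[1],v[0])).round(1)
f=lambda x,y,z:atz('wrist',250+x/5,150+y/5,z,s)
a,b=f(284,185,.045),f(305,285,.045)
print('line',az(a-b))
print('holes',az(f(486,169,.045)-f(95,260,.045))+90,'edge',az(f(522,107,.045)-f(45,215,.045))+90)
print('slot',az(f(290,325,.047)-f(322,462,.047)),az(f(343,330,.047)-f(375,465,.047)))
im=cv2.imread('pics/w14.png');cv2.imwrite('pics/w14z.png',cv2.resize(im[160:500,230:450],None,fx=1.7,fy=1.7,interpolation=cv2.INTER_CUBIC))
"
```

```text
line 11.3
holes 13.099999999999994 edge 12.599999999999994
slot 12.3 12.9
```

View pics/w14z.png

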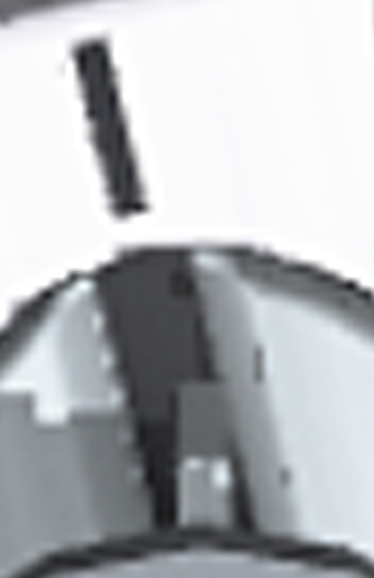

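Request:
drive_tool(rows=[[0, -0.01, 0.01, 0.2, 0, 0], [0, 0, 0, 0, 0, 0], [0, 0, 0, -0.4, 0, 0], [0, 0, 0, -0.4, 0, 0], [0, 0, 0, -0.4, 0, 0], [0, 0, 0, -0.3, 0, 0], [0, 0, 0, 0, 0, 0]])

```text
time: 15.5
eef_pos: [0.5367, 0.0288, 0.1556]
eef_rot: [0.709, 0.046, -0.702, 0.05]
ft_force: [-0.9, -0.7, -1.5]
gripper_width: 0.297
```

```bash
python3 -c "
from h import *
goto((.5368,.0274,.2),-168)
s=read_state();im=get_image('wrist');crop(im,250,150,400,270,5,'pics/w15.png')"
```

```text
t 15.5 pos [0.5367 0.0288 0.1556] zaz -172.24 d [-0.888  0.033 -0.006] w [-0.741 -0.089 -0.067] F [-0.9 -0.7 -1.5] T [-0.03  0.04  0.02] g 0.2967964632604166 q [-0.63  0.41  0.72  1.72 -0.29  1.11 -1.26]
```

View pics/w15.png

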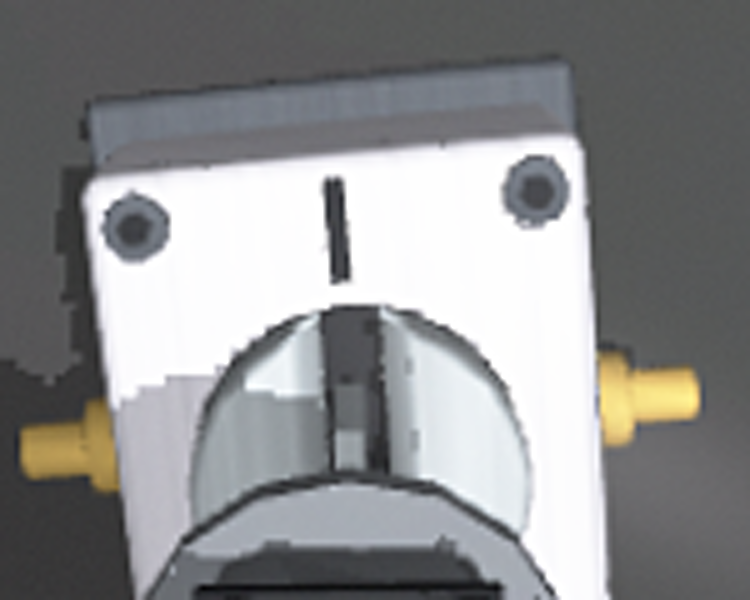

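Request:
drive_tool(rows=[[-0.1, 0.02, 0, -0.3, 0, 0], [-0.15, 0, 0, 0, 0, 0], [-0.15, 0, 0, 0, 0, 0], [-0.2, 0, 0, 0, 0, 0], [-0.3, 0, 0, 0, 0, 0], [-0.3, 0, 0, 0, 0, 0], [-0.3, 0, 0, 0, 0, 0], [-0.1, 0, 0, 0, 0, 0], [0, 0, 0, 0, 0, 0]])

```text
time: 16.45
eef_pos: [0.537, 0.0277, 0.2442]
eef_rot: [0.71, 0.056, -0.7, 0.06]
ft_force: [0.2, 0.7, -1.3]
gripper_width: 0.292
```

```bash
python3 -c "
from h import *
goto((.614,.282,.225),-27.5)
s=read_state();im=get_image('wrist');crop(im,220,130,420,290,4,'pics/w16.png')
im=get_image('side');crop(im,300,150,420,260,5,'pics/s16.png')"
```

```text
t 16.45 pos [0.537  0.0277 0.2442] zaz -170.54 d [ 0.384 -4.765 -2.35 ] w [-2.4964e+01  2.4000e-02 -1.9500e-01] F [ 0.2  0.7 -1.3] T [0.01 0.03 0.03] g 0.29193892145191147 q [-0.65  0.33  0.75  1.59 -0.23  1.3  -1.28]
```

View pics/w16.png

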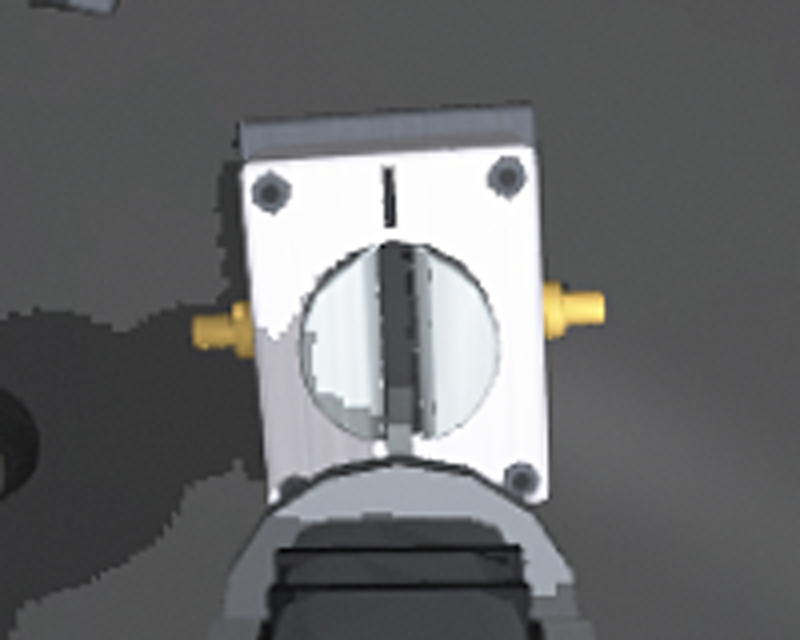

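View pics/s16.png

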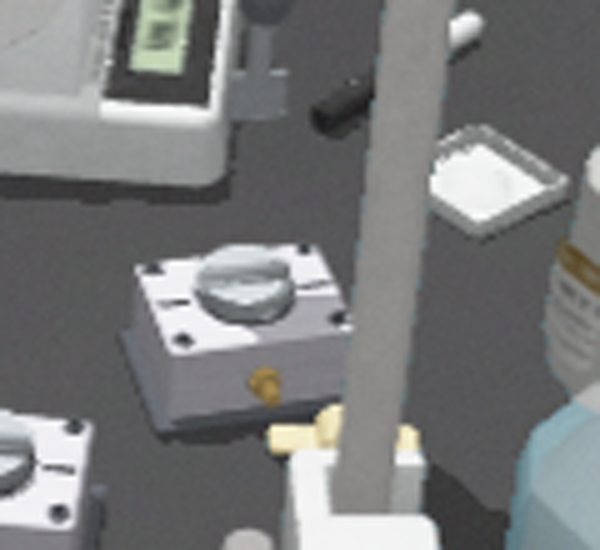

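```bash
python3 -c "
from h import *
s=read_state();az=lambda v:np.degrees(np.arctan2(v[1],v[0])).round(1)
f=lambda x,y,z:atz('wrist',220+x/4,130+y/4,z,s)
print('line',az(f(389,168,.045)-f(391,226,.045)))
print('holes',az(f(507,177,.045)-f(271,191,.045))+90,'R',az(f(507,177,.045)-f(522,481,.045)))
print('slot floor',az(f(381,250,.047)-f(388,425,.047)),az(f(414,250,.047)-f(417,425,.047)))
print('c',(f(300,341,.057)+f(498,341,.057))/2,'line to centre',az(f(390,196,.045)-(f(300,341,.057)+f(498,341,.057))/2))
im=cv2.imread('pics/w16.png');cv2.imwrite('pics/w16z.png',cv2.resize(im[140:500,230:560],None,fx=1.65,fy=1.65,interpolation=cv2.INTER_CUBIC))
"
```

```text
line 11.3
holes 12.700000000000003 R 13.2
slot floor 11.5 10.5
c [0.53630725 0.02560344 0.057     ] line to centre 13.0
```

View pics/w16z.png

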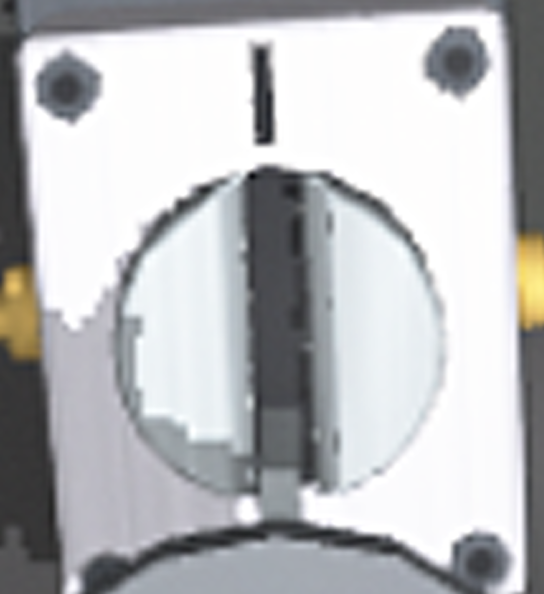

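Request:
drive_tool(rows=[[0, 0, 0, -0.5, 0, -0.1], [0, 0, 0, -0.9, 0, -0.1], [0, 0, 0, -0.9, 0, 0], [0, 0, 0, -0.9, 0, 0], [0, 0, 0, -0.9, 0, 0], [0, 0, 0, -0.9, 0, 0], [0, 0, 0, -0.9, 0, 0], [0, 0, 0, -0.9, 0, 0], [0, 0, 0, -0.9, 0, 0], [0, 0, 0, -0.9, 0, 0], [0, 0, 0, -0.9, 0, 0], [0, 0, 0, -0.9, 0, 0], [0, 0, 0, -0.9, 0, 0], [0, 0, 0, -0.9, 0, 0], [0, 0, 0, -0.9, 0, 0], [0, 0, 0, -0.6, 0, 0]])

```text
time: 18.15
eef_pos: [0.5253, 0.0278, 0.225]
eef_rot: [0.491, 0.514, -0.499, 0.495]
ft_force: [-0.5, -0.0, -0.7]
gripper_width: 0.3
```

```bash
python3 -c "
from h import *
goto((.614,.282,.23),-27.5)"
```

```text
t 18.15 pos [0.5253 0.0278 0.225 ] zaz -88.88 d [-0.097  1.87  -5.049] w [-10.71   -0.246   0.194] F [-0.5 -0.  -0.7] T [-0.04 -0.04 -0.01] g 0.299833563715653 q [-0.45  0.31  0.48  1.6  -0.16  1.29  0.08]
```

Request:
drive_tool(rows=[[-0.05, 0, 0, -0.7, -0.1, 0.1], [-0.05, 0, 0, -0.9, -0.1, 0.1], [-0.05, 0, 0, -0.9, 0, 0], [-0.05, 0, 0, -0.9, 0, 0], [-0.05, 0, 0, -0.9, 0, 0], [-0.05, 0, 0, -0.9, 0, 0], [-0.05, 0, 0, -0.9, 0, 0], [-0.05, 0, 0, -0.9, 0, 0], [-0.05, 0, 0, -0.9, 0, 0], [-0.05, 0, 0, -0.9, 0, 0], [-0.05, 0, 0, -0.9, 0, 0], [0, 0, 0, -0.7, 0, 0], [0, 0, 0, -0.3, 0, 0], [0, 0, 0, 0, 0, 0]])

```text
time: 19.55
eef_pos: [0.516, 0.0271, 0.2369]
eef_rot: [0.146, 0.703, -0.161, 0.678]
ft_force: [0.5, -0.3, -1.5]
gripper_width: 0.295
```

```bash
python3 -c "
from h import *
goto((.614,.282,.23),-27.5)"
```

```text
t 19.55 pos [0.516  0.0271 0.2369] zaz -25.06 d [-0.006  5.451 -0.379] w [ 0.43  -0.293  0.292] F [ 0.5 -0.3 -1.5] T [ 0.03 -0.07 -0.05] g 0.29511248971824744 q [-0.33  0.28  0.3   1.59 -0.07  1.32  1.12]
```

Request:
drive_tool(rows=[[0, 0.2, -0.02, 0.2, -0.1, 0.1], [0, 0.4, -0.03, 0.2, -0.1, 0.1], [0, 0.4, -0.03, 0, -0.1, 0.1], [0, 0.4, -0.03, 0, 0, 0], [0, 0.4, -0.03, 0, 0, 0], [0, 0.4, -0.03, 0, 0, 0], [0, 0.4, -0.03, 0, 0, 0], [0, 0.4, -0.03, 0, 0, 0], [0, 0.4, -0.03, 0, 0, 0], [0, 0.4, -0.03, 0, 0, 0], [0, 0.4, -0.03, 0, 0, 0], [0, 0.4, -0.03, 0, 0, 0], [0, 0.3, -0.03, 0, 0, 0], [0, 0.2, 0, 0, 0, 0], [0, 0, 0, 0, 0, 0]])

```text
time: 21.05
eef_pos: [0.6149, 0.2671, 0.2191]
eef_rot: [0.169, 0.693, -0.179, 0.678]
ft_force: [-0.7, -0.3, -0.9]
gripper_width: 0.296
```

```bash
python3 -c "
from h import *
goto((.6142,.283,.2),-27.5)"
```

```text
t 21.05 pos [0.6149 0.2671 0.2191] zaz -28.44 d [ 0.379  0.281 -0.157] w [-0.163 -0.167  0.187] F [-0.7 -0.3 -0.9] T [-0.05 -0.07  0.  ] g 0.2960213620054956 q [-0.56  0.6   0.23  1.15 -0.13  1.42  0.73]
```

Request:
drive_tool(rows=[[0.1, 0.14, -0.08, -0.1, -0.1, 0.1], [0.1, 0.14, -0.08, -0.06, -0.06, 0.08], [0, 0, 0, 0, 0, 0]])

```text
time: 21.35
eef_pos: [0.6136, 0.2819, 0.2071]
eef_rot: [0.168, 0.687, -0.17, 0.686]
ft_force: [-1.7, 1.0, -1.6]
gripper_width: 0.294
```

```bash
python3 -c "
from h import *
goto((.6142,.283,.2),-27.5)
s=read_state();im=get_image('wrist');crop(im,220,130,420,290,4,'pics/w17.png');print(proj('wrist',s['eef_pos']-np.array([0,0,.107]),s),proj('wrist',(.6142,.283,.072),s))
im=get_image('side');crop(im,240,160,380,340,3.3,'pics/s17.png')"
```

```text
t 21.35 pos [0.6136 0.2819 0.2071] zaz -27.61 d [ 0.143  0.025 -0.   ] w [-0.019 -0.004  0.024] F [-1.7  1.  -1.6] T [ 0.02  0.03 -0.04] g 0.2940345410357924 q [-0.58  0.6   0.22  1.19 -0.13  1.37  0.72]
[321.89000616 239.51866617] [323.50567346 227.93454018]
```

View pics/w17.png

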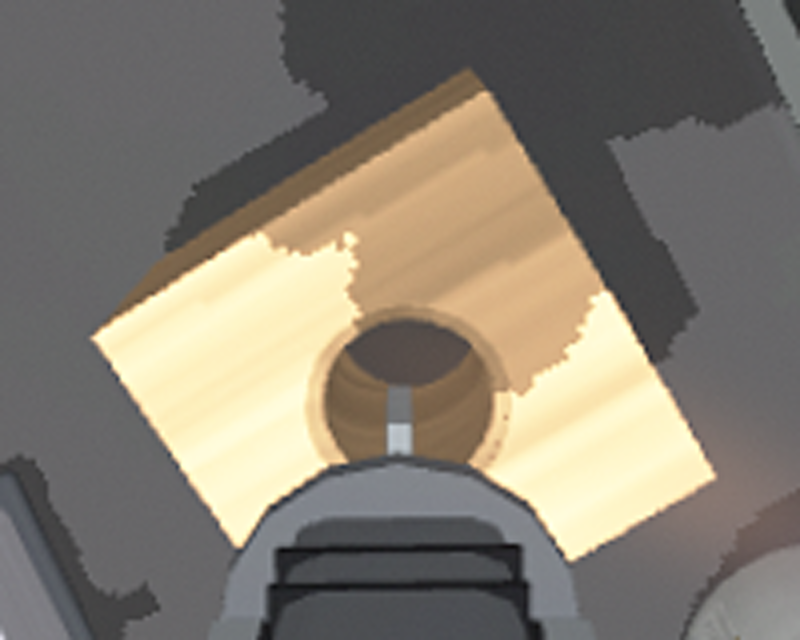

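View pics/s17.png

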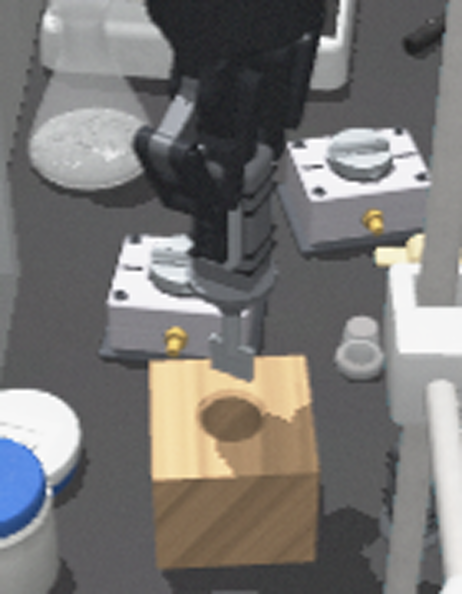

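Request:
drive_tool(rows=[[0.1, 0.025, 0, 0, 0, 0.02], [0.15, 0, 0, 0, 0, 0], [0.15, 0, 0, 0, 0, 0], [0, 0, 0, 0, 0, 0]])

```text
time: 21.85
eef_pos: [0.6159, 0.2795, 0.1873]
eef_rot: [0.17, 0.685, -0.171, 0.687]
ft_force: [0.3, -0.3, -1.5]
gripper_width: 0.297
```

```bash
python3 -c "
from h import *
goto((.6142,.283,.1135),-27.5)
s=read_state();im=get_image('wrist');crop(im,220,130,420,290,4,'pics/w18.png')"
```

```text
t 21.85 pos [0.6159 0.2795 0.1873] zaz -27.86 d [ 1.476  0.046 -0.068] w [-0.062  0.031  0.004] F [ 0.3 -0.3 -1.5] T [0.01 0.   0.04] g 0.29721282649416053 q [-0.58  0.61  0.22  1.22 -0.13  1.32  0.72]
```

View pics/w18.png

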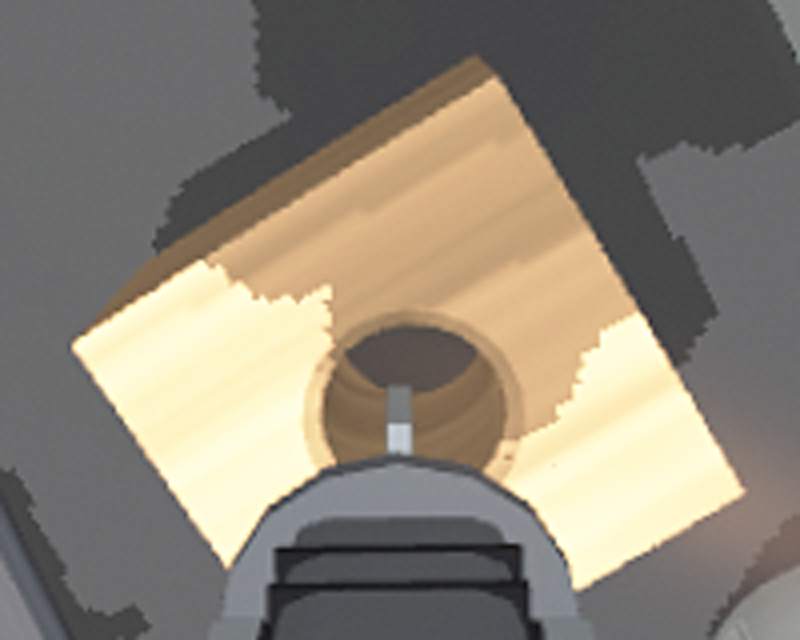

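Request:
drive_tool(rows=[[0, 0.045, -0.065, -0.06, 0.03, 0], [0.05, 0, 0, 0, 0, 0], [0.08, 0, 0, 0, 0, 0], [0, 0, 0, 0, 0, 0]])

```text
time: 22.3
eef_pos: [0.6147, 0.2837, 0.1814]
eef_rot: [0.168, 0.686, -0.168, 0.687]
ft_force: [0.5, -0.7, -2.2]
gripper_width: 0.297
```

```bash
python3 -c "
from h import *
goto((.6142,.283,.1135),-27.5)"
```

```text
t 22.3 pos [0.6147 0.2837 0.1814] zaz -27.48 d [ 1.358 -0.018 -0.004] w [ 0.003  0.011 -0.012] F [ 0.5 -0.7 -2.2] T [-0.03  0.02 -0.02] g 0.29682570552286525 q [-0.59  0.62  0.22  1.23 -0.13  1.31  0.72]
```

Request:
drive_tool(rows=[[0.1, -0.015, 0, 0, 0, 0], [0.1, 0, 0, 0, 0, 0], [0.1, 0, 0, 0, 0, 0], [0.1, 0, 0, 0, 0, 0], [0, 0, 0, 0, 0, 0]])

```text
time: 22.8
eef_pos: [0.6142, 0.2828, 0.1593]
eef_rot: [0.168, 0.687, -0.168, 0.687]
ft_force: [-0.0, -0.0, -1.3]
gripper_width: 0.297
```

```bash
python3 -c "
from h import *
goto((.6142,.283,.1135),-27.5)
im=get_image('wrist');crop(im,220,130,420,290,4,'pics/w19.png')"
```

```text
t 22.8 pos [0.6142 0.2828 0.1593] zaz -27.49 d [ 0.916  0.004 -0.002] w [ 0.003  0.009 -0.007] F [-0.  -0.  -1.3] T [0.02 0.02 0.02] g 0.2971143968201958 q [-0.58  0.63  0.22  1.26 -0.13  1.27  0.72]
```

View pics/w19.png

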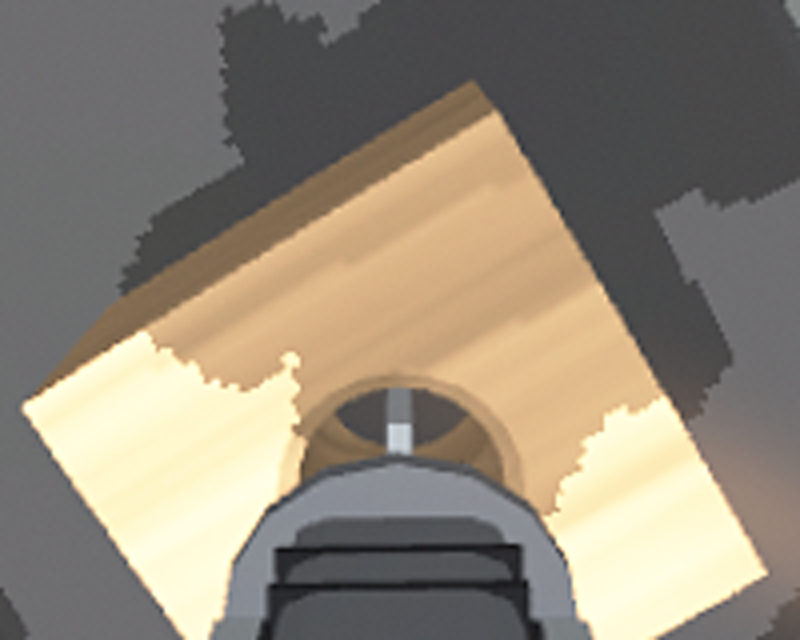

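The blade is inside the hole (tip about 20 mm deep), centred, with no force.

Request:
drive_tool(rows=[[0.1, 0, 0, 0, 0, 0], [0.1, 0, 0, 0, 0, 0], [0.1, 0, 0, 0, 0, 0], [0.1, 0, 0, 0, 0, 0], [0.1, 0, 0, 0, 0, 0], [0.1, 0, 0, 0, 0, 0], [0, 0, 0, 0, 0, 0]])

```text
time: 23.55
eef_pos: [0.6146, 0.2829, 0.1272]
eef_rot: [0.168, 0.686, -0.168, 0.688]
ft_force: [0.1, -0.5, -2.3]
gripper_width: 0.297
```

```bash
python3 -c "
from h import *
goto((.6142,.283,.1135),-27.5)"
```

```text
t 23.55 pos [0.6146 0.2829 0.1272] zaz -27.49 d [ 0.274 -0.002 -0.009] w [ 0.003  0.015 -0.015] F [ 0.1 -0.5 -2.3] T [0.02 0.06 0.03] g 0.2972284376226413 q [-0.58  0.65  0.21  1.3  -0.14  1.2   0.73]
```

Request:
drive_tool(rows=[[0.08, 0, -0.01, 0, 0.015, -0.015], [0.08, 0, 0, 0, 0, 0], [0.06, 0, 0, 0, 0, 0], [0.03, 0, 0, 0, 0, 0], [0, 0, 0, 0, 0, 0]])

```text
time: 24.05
eef_pos: [0.6144, 0.2833, 0.1138]
eef_rot: [0.168, 0.687, -0.168, 0.687]
ft_force: [-1.3, 0.4, -1.2]
gripper_width: 0.296
```

```bash
python3 -c "
from h import *
goto((.6142,.283,.1132),-27.5)
im=get_image('wrist');cv2.imwrite('pics/w20.png',im)
im=get_image('side');crop(im,240,160,380,340,3.3,'pics/s20.png')"
```

```text
t 24.05 pos [0.6144 0.2833 0.1138] zaz -27.48 d [ 0.011 -0.006 -0.   ] w [ 0.003  0.002 -0.002] F [-1.3  0.4 -1.2] T [-0.03 -0.    0.05] g 0.29610680529289535 q [-0.58  0.67  0.21  1.31 -0.14  1.18  0.73]
```

View pics/s20.png

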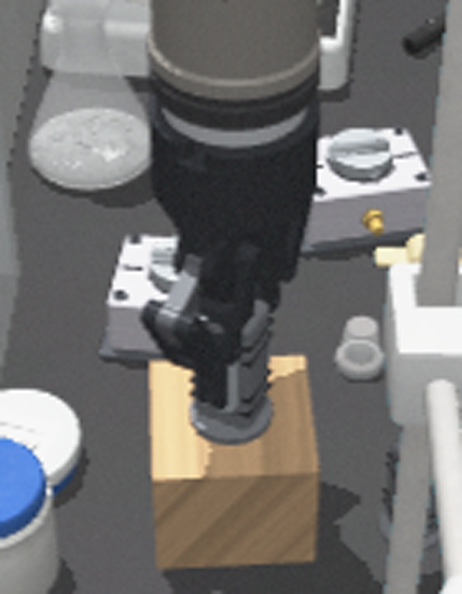

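Request:
drive_tool(rows=[[0.015, 0, 0, 0, 0, 0], [0, 0, 0, 0, 0, 0]])

```text
time: 24.35
eef_pos: [0.6148, 0.2834, 0.1138]
eef_rot: [0.168, 0.686, -0.168, 0.687]
ft_force: [0.2, -0.1, -2.1]
gripper_width: 0.294
```

Request:
drive_tool(rows=[[0, 0, 0, 0, 0, 0], [0, 0, 0, 0, 0, 0], [0, 0, 0, 0, 0, 0], [0, 0, 0, 0, 0, 0], [0, 0, 0, 0, 0, 0], [0, 0, 0, 0, 0, 0], [0, 0, 0, 0, 0, 0]], claw=78)

```text
time: 25.05
eef_pos: [0.6162, 0.284, 0.116]
eef_rot: [0.169, 0.685, -0.167, 0.689]
ft_force: [0.8, 0.4, -0.2]
gripper_width: 0.918
```

```bash
python3 -c "
from h import *
goto((.6142,.283,.25),-27.5)
im=get_image('wrist');cv2.imwrite('pics/w21.png',im)"
```

```text
t 25.05 pos [0.6162 0.284  0.116 ] zaz -27.48 d [-2.681 -0.023 -0.016] w [ 0.003  0.037 -0.048] F [ 0.8  0.4 -0.2] T [-0.05  0.02  0.01] g 0.9178220843641491 q [-0.58  0.66  0.21  1.31 -0.14  1.18  0.73]
```

View pics/w21.png

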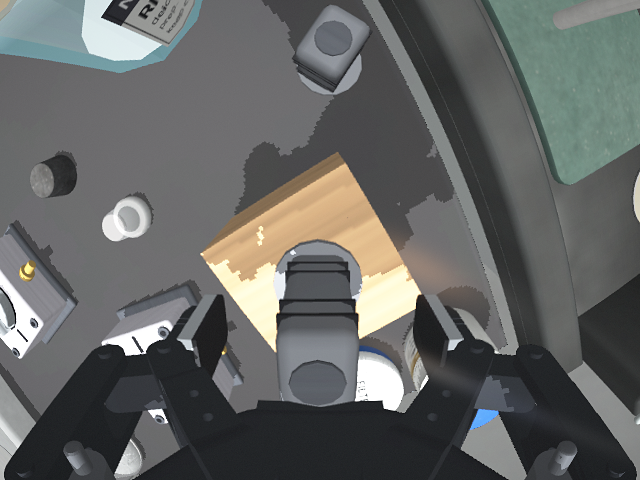

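Released, and the driver is standing. Going up, then backing off toward the start, away from the cells.

Request:
drive_tool(rows=[[-0.2, 0, 0, 0, 0, 0], [-0.3, 0, 0, 0, 0, 0], [-0.3, 0, 0, 0, 0, 0], [-0.3, 0, 0, 0, 0, 0], [-0.3, 0, 0, 0, 0, 0], [-0.3, 0, 0, 0, 0, 0], [-0.3, 0, 0, 0, 0, 0], [-0.3, 0, 0, 0, 0, 0], [-0.2, 0, 0, 0, 0, 0], [0, 0, 0, 0, 0, 0]])

```text
time: 26.1
eef_pos: [0.616, 0.2836, 0.2525]
eef_rot: [0.17, 0.684, -0.166, 0.69]
ft_force: [-0.3, 0.0, 0.0]
gripper_width: 0.914
```

Request:
drive_tool(rows=[[0, 0, -0.2, 0, 0, 0], [0, 0, -0.4, 0, 0, 0], [0, 0, -0.4, 0, 0, 0], [0, 0, -0.4, 0, 0, 0], [0, 0, -0.4, 0, 0, 0], [0, 0, -0.4, 0, 0, 0], [0, 0, -0.4, 0, 0, 0], [0, 0, -0.4, 0, 0, 0], [0, 0, -0.4, 0, 0, 0], [0, 0, -0.4, 0, 0, 0], [0, 0, -0.2, 0, 0, 0], [0, 0, 0, 0, 0, 0]])

```text
time: 27.3
eef_pos: [0.4174, 0.3795, 0.2401]
eef_rot: [0.163, 0.691, -0.169, 0.684]
ft_force: [0.3, 0.8, 0.1]
gripper_width: 0.912
```

```bash
python3 -c "
from h import *
goto((.6142,.283,.25),-27.5)
im=get_image('top');crop(im,180,120,450,320,2.9,'pics/t22.png');cv2.imwrite('pics/t22f.png',im)
im=get_image('side');crop(im,240,160,400,340,3.3,'pics/s22.png')"
```

```text
t 27.3 pos [0.4174 0.3795 0.2401] zaz -27.14 d [-0.231  0.075  4.381] w [ 0.063 -0.075  0.113] F [0.3 0.8 0.1] T [0.01 0.   0.05] g 0.9121002001662847 q [-0.89  0.35  0.17  1.48 -0.06  1.33  0.38]
```

View pics/t22.png

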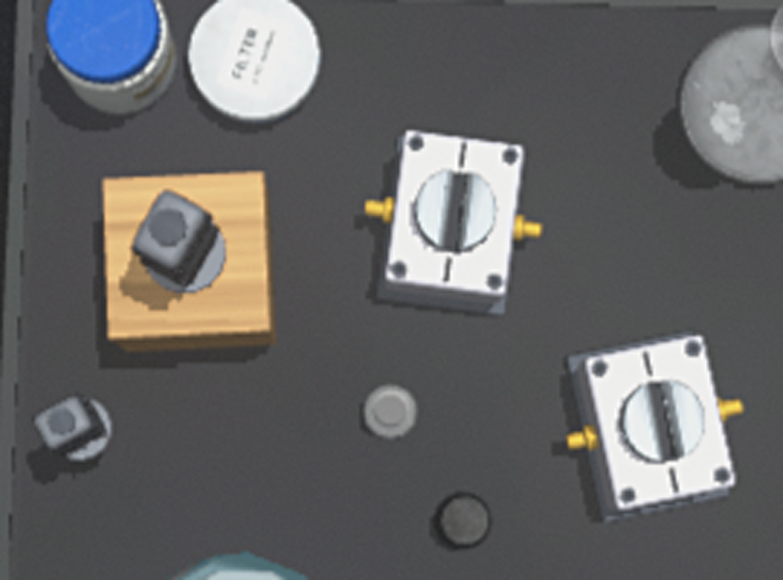

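View pics/s22.png

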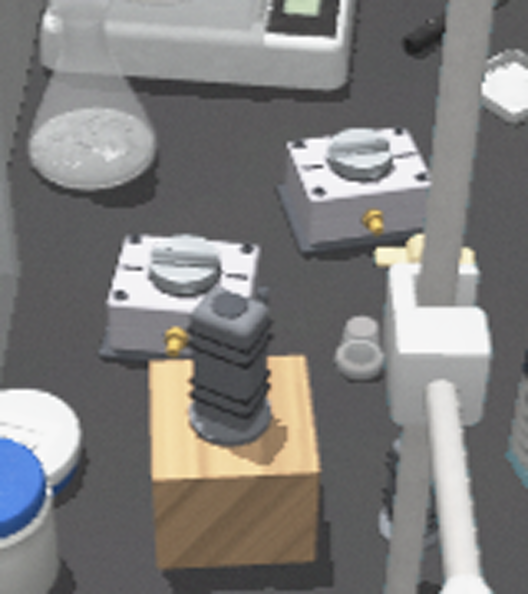

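Checking the slot and line angles in the enlarged top view.

```bash
python3 -c "
from h import *
im=cv2.imread('pics/t22f.png');crop(im,372,228,442,304,8,'pics/t22z.png')
"
```

```text
(no output)
```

View pics/t22z.png

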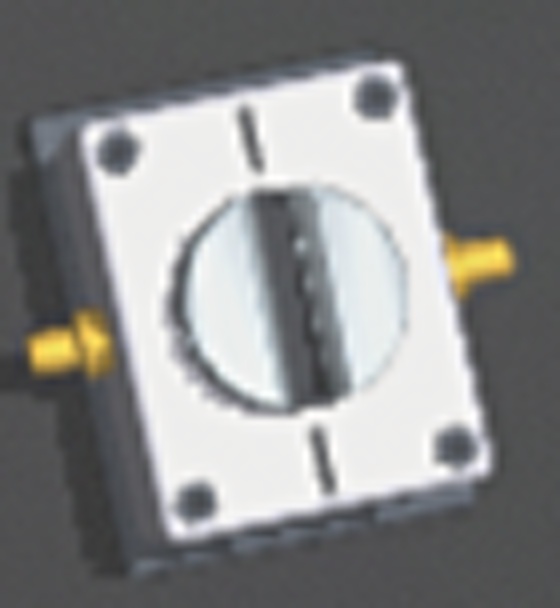

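```bash
python3 -c "
from workcell import *
print(close_job())"
```

```text
the job is handed in; nothing more can be done
None
```

I took the larger driver from the stand and seated its blade in the slot of the unlocked plug, the cell at top-view pixel (407,266). I turned that plug clockwise onto its engraved line, backed the blade off, lifted out, and put the driver back upright in the stand. The job was handed in at about 27.4 s, with the arm clear of everything.

- **Alignment:** the slot is parallel to the line within about 1–2°. In the top view I read the slot at about 11° and the line at about 12.3°. Earlier wrist-camera readings put the line anywhere from 11.3 to 13.2° and the slot at 10.5–11.5°, so the slot may be very slightly past the line.
- **Driver and other cell:** the driver stands upright with its collar on the block. The locked plug and its slot look the same as at the start.
- **Forces:** no reported wrist force went above about 3 N, read only when the arm paused.
- **Failed checks:** none. On the first descent to the handle the tool drifted about 15–20 mm sideways, and I corrected it before gripping.

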